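# Weigh the chutney ingredients on the two-pan balance

## Task

Set the white bowl into the conical cradle on the balance's left pan so that it sits fully home, then put every fruit and vegetable lying in front of the balance into it. Find out what they weigh: load the brass weights on the right pan until the beam comes to rest level, with the pointer on the green mark, and leave the bowl, the food and those weights on the scale; weights you do not need belong back on the chopping board. Do not disturb the salt shaker or the tomato tin.

Things in the scene. Friction and masses are not known exactly. Their poses are not given: they have to be found in the camera images.
- beam (a joint): tilt of the balance's beam, rad: 0 level, positive = bowl side (left, +y) down, negative = weight side down; stops at +-0.14. Tared for the bowl: reads 0 with only the bowl in its cradle, lies on the negative stop without it. Each gram of surplus tilts it 0.002 rad (50 g: 0.10) up to a stop at 70 g; settles in 1.5 s. Pans stay horizontal; where on a pan a load stands does not matter
- balance: fixed red base of the balance, 130 mm deep x 360 wide x 32 high; origin under its centre, x to the back, +y to the bowl's pan (yaw within 0.12 rad). At the middle a black pointer (pivot at height 62 mm, tip at 134 mm) plays before a white dial, 84 mm wide, top at 141 mm; pointer's middle on the green mark, 5 mm wide (tilt under 0.035 rad, 17 g), counts as level
- cradle (a point): centre of the top face of the left (+y) pan, a disc 140 mm across. On it stands the bowl's cradle, a red conical ring 18 mm high, slippery, inside radius 48 mm at the pan and 59.4 mm at its top edge. The face's height is 0.100 m when level, 21 mm more or less at the stops
- weight_pan (a point): centre of the top face of the right (-y) pan, a flat aluminium disc 140 mm across and 8 mm thick for the weights; height 0.100 m when level, 21 mm more or less at the stops
- bowl: white bowl, 0.40 kg, 184 mm across, 70 mm high, origin under its centre. Tapered foot: radius 46 mm at the bottom, 60 mm at 22 mm height; guided by the cradle it comes to stand flat on the pan's face. The top 24 mm of the wall is upright and 8 mm thick (middle at radius 88 mm): grip across it from above. Inner floor 30 mm above the underside
- board: wooden chopping board 260 (x) x 200 (y) x 22 mm, fixed, origin at the centre of its underside; the weights stand on it
- garlic_centre (a point): centre of the bulb of garlic, 56 mm across and 56 mm high; axes are its own, z up as it starts; weight unknown, 50 to 140 g. May be absent (None)
- lemon_centre (a point): centre of the yellow lemon, 72 (its own x) x 57 (y) x 58 mm: grip it across its y; axes are its own, z up as it starts; weight unknown, 50 to 140 g. May be absent (None)
- orange_centre (a point): centre of the orange, 65 x 67 x 59 mm; axes are its own, z up as it starts; weight unknown, 50 to 140 g. May be absent (None)
- tomato_centre (a point): centre of the red tomato, 69 mm across and 71 mm high with its stalk; axes are its own, z up as it starts; weight unknown, 50 to 140 g. May be absent (None)
- weight_200: brass weight of 200 g: a disc 40 mm across and 18 mm high with a small knob on top, 30 mm high in all; origin at the centre of its underside
- weight_100: brass weight of 100 g: a disc 32 mm across and 14 mm high with a small knob on top, 24 mm high in all; origin at the centre of its underside
- weight_50: brass weight of 50 g: a disc 26 mm across and 11 mm high with a small knob on top, 20 mm high in all; origin at the centre of its underside
- weight_25: brass weight of 25 g: a disc 20 mm across and 9 mm high with a small knob on top, 17 mm high in all; origin at the centre of its underside
- salt_shaker: salt shaker, a bystander
- tomato_tin: tomato tin, a bystander

How it is judged:
By the outcome, as a careful person would: the job done as asked, in the order asked, and still so for the second after the job is handed in, with the robot touching nothing.
Of garlic, lemon, orange, tomato only 2 to 3 are there at a start; the rules pass over those that are not, and their reading is None.
At some moment in a run one of garlic, lemon, orange, tomato may be knocked a few centimetres aside while the robot is not near it.
Once in a run the grip may slacken for a moment while it holds something.
It also fails if it takes over 210 s, if anything falls off the work surface, if the arm or the gripper's body presses on something with over 40 N, if the wrist force passes 120 N, or if a joint passes its speed limit or range.

## Robot

A 6-joint arm with a two-finger parallel gripper is mounted at the origin on a cart in front of the work surface, level with it; the furniture and walls round the work are solid. World frame = base frame: x ahead of the robot, y to its left, z up, the work surface at z = 0. Lengths are in m, angles in degrees, forces in N, time in s.
With the tool pointing down it reaches from about 0.35 to 0.875 m from the base axis. Payload 4.2 kg.
Tool frame: the origin (TCP) lies midway between the tips of the shut fingers; the grasp point (between the pads) lies 19 mm behind it; z points along the fingers, y is the line along which they close (so a half turn about z gives the same grasp; the last joint's range is limited). The gripper opens to 87 mm and grips with 3 to 60 N. Pads are 19 mm wide; open, the fingers measure 117 mm over their backs; the gripper's body (75 mm by 190 mm) begins 51 mm behind the grasp point.
Start: joints at [-48.323, 22.042, 0.453, 0, -68.411, -14.817], TCP at [0.282, -0.558, 0.223] pointing down, gripper open.
Joint ranges: [-179.83, 179.83], [-69.29, 118.12], [-61.27, 80.66], [-181.25, 117.63], [-171.15, -9.14], [-177.46, 177.46]. Speed limits (degrees/s): [159.86, 159.86, 180, 180, 180, 180].

## Interface

Orientations are given as a 3x3 rotation matrix whose columns are the frame's x, y, z axes.
In Python, from station import * gives the robot as it stands. The module is installed in compiled form; this text tells all that it offers.
- The arm moves only by the tool servo_tool, never from a script. Its argument "deltas" is a list of rows, each an object of numbers: "tx", "ty", "tz": the shift along the tool's x, y, z in mm; "ax", "ay", "az": the turn, a rotation vector about the tool's x, y, z in rad; "claw": the finger opening in mm, from 0 to 87. In form: [{"tx": .., "ty": .., "tz": .., "ax": .., "ay": .., "az": .., "claw": ..}, ...]. A call has 1 to 12 rows; each row is the pose to reach, as a shift and turn from the pose commanded when the call began, along the tool's axes at that moment; what a row does not reach only later rows make up. A row lasts 1/12 s, in which the tool goes at most 41.7 mm and 7.16 degrees, less where a joint would pass 70% of its speed; a pose out of reach is approached as far as the arm can. A call with a gripper value outside its range is refused whole. The fingers move at their own pace and stop on an object; the grip force is fixed at half the most. Time passes only in rows, so rows that repeat a pose let the fingers close. It gives the time, the measured TCP pose, the force, the opening and the grip force at its end, in the units of the state.
- sense(): the state, without advancing time (a new reading comes with each control period).
- capture(name): name is "scene" or "top"; returns the picture (400x640x3 uint8, blue, green, red); there is no depth.
- calibration(name): a dict with "fx", "fy", "cx", "cy" (pixels), "cam_to_world" (4x4, takes a point from camera to world coordinates). Camera axes: x right, y down, z forward; pixel columns grow to the right and rows downward; lengths in m; the calibration is good to about 2 mm. A picture is of the moment at which its call begins. calibration takes no time and is no camera call.
- finish_job(): hands the job in; it is judged then, once.
Trained networks look in the newest picture that a camera, given by its name, has taken for a name from the list of things; names that differ only in an ending like _2 or _b are one class to them, and where a whole thing is asked for, a point or a joint stands for the part that bears it (a point fixed in the world has none). Each returns a list of dicts, best first, with "confidence" (0 to 1); they miss things now and then, are a little off and sometimes report something else, mostly with a low value. They report only what shows in the picture. A call takes as long as a camera call.
- recognise(label, camera): "xyz" ([x, y, z] in m, in the coordinates of the camera as it stood for that picture, good to about 4 mm: the middle of the surface that is visible of it).
- trace(label, camera): "mask" (400x640 bool, what is visible of it).
The state is a dict: "time_s": time; "joints": joint angles; "joint_velocities": joint speeds; "effort": joint torques, N m; "tcp_pos": TCP position; "ee_rot": TCP orientation; "wrist_force": force on the tool from outside, world axes, zero at the start; "moment": the same for the moment, N m; "gripper_width": opening from 0.0 (shut) to 1.0 (fully open); "gripper_force": force on a finger pad.
Only numpy, scipy, OpenCV 4.12 (cv2) and the standard library are available. Lean on these libraries where they do the work, as an engineer would, in place of code of your own. Each camera call takes 0.05 s, during which the arm holds its last target. There are 200 camera calls.

## Working session

There is one attempt and no reset: what is moved stays moved. The work goes in short steps, Python scripts to look and compute and a tool call to move; the robot and the scene stay as the last step left them, time stands still between calls to the robot, and variables do not carry over. Pictures are saved under pics/ and viewed, at most 14 in all, crops included, and the job is handed in when it is done.

Besides the shell and the picture viewer there is one more tool, called after "Request:" in YAML: its name, and indented under it one key for each argument. servo_tool: Moves the arm, as the interface text tells. Its arguments: {"type":"object","properties":{"deltas":{"type":"array","items":{"type":"object","properties":{"tx":{"type":"number"},"ty":{"type":"number"},"tz":{"type":"number"},"ax":{"type":"number"},"ay":{"type":"number"},"az":{"type":"number"},"claw":{"type":"number"}}}}},"required":["deltas"]}

```bash
mkdir -p pics
cat > h.py <<'E'
from station import *
import numpy as np, cv2
def ray(cam,u,v):
    c=calibration(cam); M=np.array(c["cam_to_world"])
    d=np.array([(u-c["cx"])/c["fx"],(v-c["cy"])/c["fy"],1.]); return M[:3,3],M[:3,:3]@d
def at_z(cam,u,v,z):
    o,d=ray(cam,u,v); return o+d*(z-o[2])/d[2]
def proj(cam,p):
    c=calibration(cam); M=np.linalg.inv(np.array(c["cam_to_world"])); q=M[:3,:3]@np.array(p)+M[:3,3]
    return np.array([c["fx"]*q[0]/q[2]+c["cx"],c["fy"]*q[1]/q[2]+c["cy"]])
def tri(a,b):
    (o1,d1),(o2,d2)=ray(*a),ray(*b); d1=d1/np.linalg.norm(d1); d2=d2/np.linalg.norm(d2)
    t=np.linalg.lstsq(np.c_[d1,-d2],o2-o1,rcond=None)[0]; p,q=o1+t[0]*d1,o2+t[1]*d2
    return (p+q)/2,np.linalg.norm(p-q)
def rec(l,cam,n=2,mc=.3):
    M=np.array(calibration(cam)["cam_to_world"]); return [(round(r["confidence"],2),(M[:3,:3]@np.array(r["xyz"])+M[:3,3]).round(4)) for r in recognise(l,cam)[:n] if r["confidence"]>mc]
E
cat > a.py <<'E'
from h import *
np.set_printoptions(suppress=True,precision=4)
for c in("scene","top"):
    cv2.imwrite(f"pics/{c}0.png",capture(c)); k=calibration(c); print(c,k["fx"],k["cx"],np.array(k["cam_to_world"]).round(3).tolist())
    for l in["balance","cradle","weight_pan","bowl","board","garlic_centre","lemon_centre","orange_centre","tomato_centre","weight_200","weight_100","weight_50","weight_25","salt_shaker","tomato_tin"]:
        print(l,rec(l,c))
s=sense();print(s["time_s"],s["tcp_pos"],s["ee_rot"])
E
python3 a.py
```

```text
scene 414.34856944994124 313.1232048000251 [[0.908, -0.159, 0.388, 0.066], [-0.419, -0.398, 0.816, -1.178], [0.024, -0.904, -0.428, 0.682], [0.0, 0.0, 0.0, 1.0]]
balance [(0.58, array([ 0.6219, -0.1045,  0.0746]))]
cradle []
weight_pan [(0.57, array([ 0.6053, -0.1706,  0.0756]))]
bowl [(0.57, array([0.4104, 0.2795, 0.0475]))]
board [(0.61, array([ 0.5047, -0.4235,  0.017 ]))]
garlic_centre []
lemon_centre []
orange_centre [(0.44, array([0.4115, 0.2834, 0.0432]))]
tomato_centre []
weight_200 [(0.68, array([ 0.5502, -0.3753,  0.0375])), (0.55, array([ 0.4284, -0.3702,  0.0363]))]
weight_100 [(0.68, array([ 0.5502, -0.3753,  0.0375])), (0.55, array([ 0.4284, -0.3702,  0.0363]))]
weight_50 [(0.68, array([ 0.5502, -0.3753,  0.0375])), (0.55, array([ 0.4284, -0.3702,  0.0363]))]
weight_25 [(0.68, array([ 0.5502, -0.3753,  0.0375])), (0.55, array([ 0.4284, -0.3702,  0.0363]))]
salt_shaker [(0.91, array([ 0.6937, -0.3655,  0.0449]))]
tomato_tin [(0.63, array([ 0.7458, -0.0701,  0.051 ]))]
top 487.1833108480534 328.06031813628346 [[0.029, -0.998, 0.052, 0.495], [-1.0, -0.029, -0.008, -0.066],
[... 551 characters left out ...]
ay([ 0.4374, -0.0287,  0.0527]))]
weight_200 [(0.65, array([ 0.4995, -0.3585,  0.0283])), (0.64, array([ 0.4287, -0.3577,  0.0411]))]
weight_100 [(0.65, array([ 0.4995, -0.3585,  0.0283])), (0.64, array([ 0.4287, -0.3577,  0.0411]))]
weight_50 [(0.65, array([ 0.4995, -0.3585,  0.0283])), (0.64, array([ 0.4287, -0.3577,  0.0411]))]
weight_25 [(0.65, array([ 0.4995, -0.3585,  0.0283])), (0.64, array([ 0.4287, -0.3577,  0.0411]))]
salt_shaker [(0.74, array([ 0.7005, -0.3519,  0.0738])), (0.39, array([ 0.4285, -0.3602,  0.0415]))]
tomato_tin [(0.97, array([ 0.7374, -0.0375,  0.0526]))]
1.6 [ 0.2824 -0.5575  0.2226] [[-0.8921 -0.4518 -0.    ]
 [-0.4518  0.8921  0.    ]
 [ 0.      0.     -1.    ]]
```

View pics/top0.png

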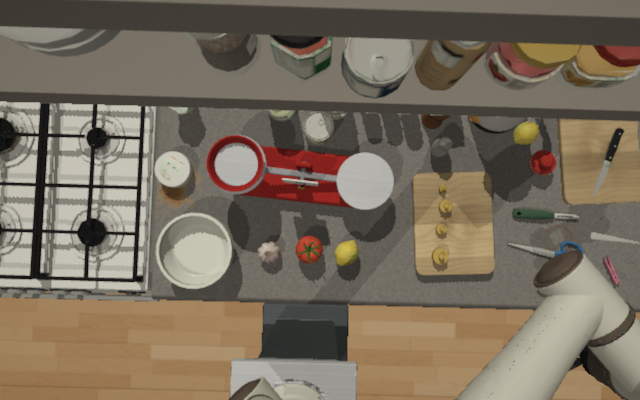

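View pics/scene0.png

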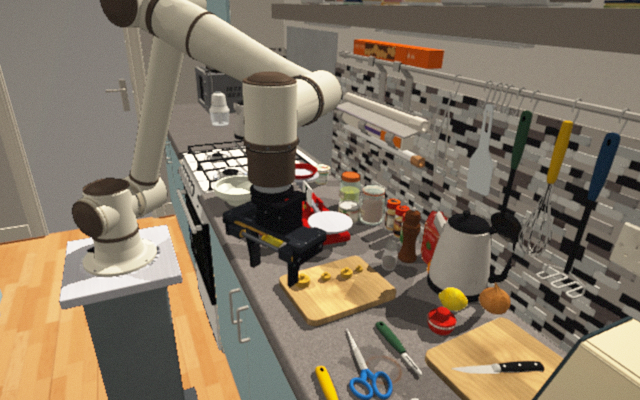

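The top view shows the bowl at (194,251), the cradle at (237,163), the weight pan at (365,181), garlic (269,251), tomato (309,250) and lemon (346,252). The four weights stand on the board at x≈443. The scene view is partly blocked by the arm.

```bash
cat > b.py <<'E'
from h import *
np.set_printoptions(suppress=True,precision=4)
im=capture("top"); 
def fit(m,name,z):
    c=max(cv2.findContours(m.astype(np.uint8),cv2.RETR_EXTERNAL,cv2.CHAIN_APPROX_NONE)[0],key=cv2.contourArea)
    P=np.array([at_z("top",u,v,z)[:2] for u,v in cv2.convexHull(c)[:,0]],dtype=np.float32)
    e=cv2.fitEllipse(P) if len(P)>5 else None; mc=cv2.minEnclosingCircle(P)
    print(name,"ell",np.round(e[0],4),np.round(e[1],4),round(e[2]),"circ",np.round(mc[0],4),round(mc[1],4)); return c
for l,z in[("bowl",.07),("weight_pan",.079),("cradle",.139),("garlic_centre",.028),("tomato_centre",.035),("lemon_centre",.029),("salt_shaker",.05),("tomato_tin",.05)]:
    for r in trace(l,"top")[:2]:
        if r["confidence"]>.4 and r["mask"].sum()>20: fit(r["mask"],l+f' {r["confidence"]:.2f} {r["mask"].sum()}',z)
r=recognise("board","top")
b=trace("board","top")[0]["mask"].astype(np.uint8); c=max(cv2.findContours(b,cv2.RETR_EXTERNAL,cv2.CHAIN_APPROX_NONE)[0],key=cv2.contourArea)
print("board",[at_z("top",u,v,.022)[:2].round(3).tolist() for u,v in cv2.boxPoints(cv2.minAreaRect(c))])
print("jar",at_z("top",173,168,.08),[at_z("top",*p,.062) for p in((265,181),(338,181))])
cv2.imwrite("pics/crop1.png",cv2.resize(im[120:290,140:340],None,fx=3.5,fy=3.5,interpolation=cv2.INTER_CUBIC))
cv2.imwrite("pics/crop2.png",cv2.resize(im[120:290,330:500],None,fx=3.5,fy=3.5,interpolation=cv2.INTER_CUBIC))
E
python3 b.py
```

```text
bowl 0.96 4685 ell [0.4271 0.2439] [0.1836 0.1881] 23 circ [0.4278 0.2443] 0.0945
weight_pan 0.70 2573 ell [ 0.6069 -0.164 ] [0.138  0.1394] 171 circ [ 0.6075 -0.1641] 0.07
weight_pan 0.56 40 ell [ 0.5935 -0.3523] [0.0157 0.0169] 177 circ [ 0.5934 -0.3523] 0.0084
cradle 0.65 2851 ell [0.6306 0.1386] [0.138  0.1392] 125 circ [0.6307 0.1385] 0.0706
garlic_centre 0.76 333 ell [0.4245 0.0683] [0.05  0.054] 21 circ [0.4252 0.0686] 0.0275
tomato_centre 0.94 581 ell [ 0.4344 -0.0313] [0.0664 0.0675] 1 circ [ 0.4347 -0.0314] 0.034
tomato_centre 0.53 455 ell [ 0.4303 -0.1252] [0.0544 0.0651] 52 circ [ 0.4299 -0.1252] 0.0332
lemon_centre 0.81 474 ell [ 0.4297 -0.1257] [0.0544 0.0686] 49 circ [ 0.4308 -0.1242] 0.0352
lemon_centre 0.47 214 ell [ 0.4273 -0.3599] [0.039  0.0422] 165 circ [ 0.4278 -0.3598] 0.0212
salt_shaker 0.52 319 ell [ 0.7019 -0.3546] [0.0421 0.0594] 36 circ [ 0.7009 -0.3558] 0.0295
tomato_tin 0.93 784 ell [ 0.7397 -0.0468] [0.0739 0.0837] 94 circ [ 0.739  -0.0465] 0.0416
board [[0.636, -0.287], [0.646, -0.493], [0.386, -0.5], [0.376, -0.297]]
jar [0.6248 0.3017 0.08  ] [array([0.6015, 0.0809, 0.062 ]), array([ 0.6069, -0.0982,  0.062 ])]
```

View pics/crop1.png

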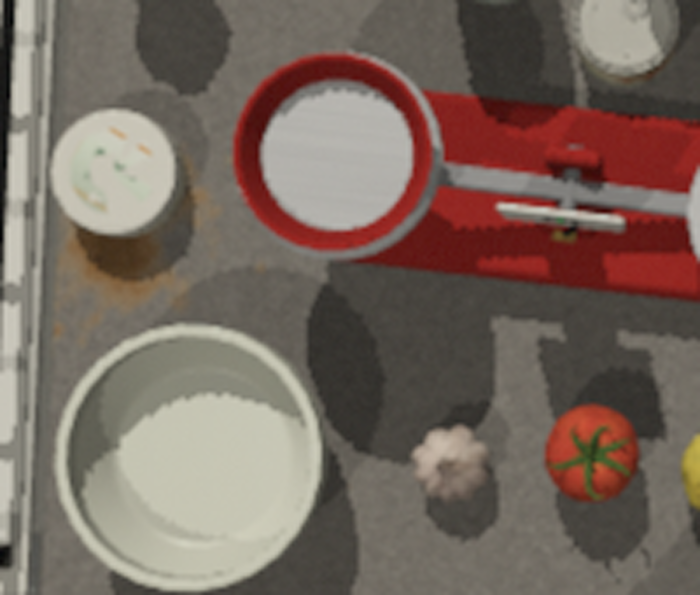

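View pics/crop2.png

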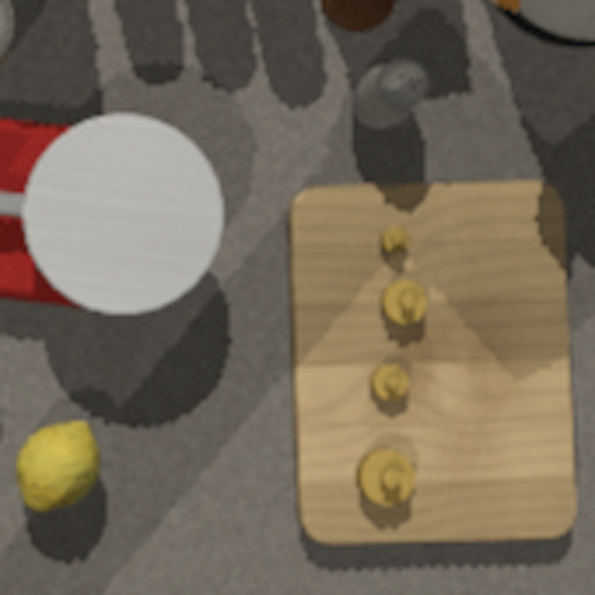

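Crop 1: the red cradle ring is centred near pixel (235.5,164), with a white jar to its left. The bowl is clear of both. Crop 2: from back to front, the weights are 25, 100, 50 and 200 g.

```bash
cat > c.py <<'E'
from h import *
np.set_printoptions(suppress=True,precision=4)
im=capture("top").astype(int)
# ring
s=im[100:230,190:300]; red=((s[...,2]>1.8*s[...,1])&(s[...,2]>60)).astype(np.uint8)
vv,uu=np.nonzero(red); k=(uu+190<274); 
m=np.zeros((400,640),np.uint8); m[vv[k]+100,uu[k]+190]=1
P=np.array([at_z("top",u,v,.139)[:2] for v,u in zip(*np.nonzero(m))])
c=np.array([.631,.139])
for _ in range(6):
    a=np.arctan2(*(P-c).T[::-1]); r=np.hypot(*(P-c).T); A=[];
    for t in np.arange(-180,180,8):
        q=(np.abs((np.degrees(a)-t+180)%360-180)<4)&(r<.075)
        if q.sum(): A.append((t,r[q].max(),r[q].min()))
    A=np.array(A); A=A[(A[:,1]<.071)]
    t=np.radians(A[:,0]); d=np.linalg.lstsq(np.c_[np.cos(t),np.sin(t),np.ones(len(t))],A[:,1],rcond=None)[0]; c=c+d[:2]
print("ring outer",c,d[2])
d=np.linalg.lstsq(np.c_[np.cos(t),np.sin(t),np.ones(len(t))],A[:,2],rcond=None)[0]
print("ring inner edge (z~.139 assumed)",c+d[:2],d[2])
w=im[100:230,190:300].min(2); m2=((w>130)).astype(np.uint8); n,l,st,ce=cv2.connectedComponentsWithStats(m2)
i=l[164-100,236-190]; u,v=ce[i]; print("inner disc",at_z("top",u+190,v+100,.121),st[i])
# weights
s=im[160:290,410:500]
for u,v,h in((443,189,.031),(445.5,206.5,.036),(441.5,230,.033),(440.5,256.5,.04)): print(at_z("top",u,v,h))
E
python3 c.py
```

```text
ring outer [0.6344 0.1432] 0.06409044046145619
ring inner edge (z~.139 assumed) [0.6324 0.1398] 0.05128600647829553
inner disc [0.6322 0.1424 0.121 ] [  25   45   43   41 1361]
[ 0.5974 -0.3647  0.031 ]
[ 0.5531 -0.3705  0.036 ]
[ 0.494  -0.3622  0.033 ]
[ 0.4281 -0.3591  0.04  ]
```

```bash
cat > go.py <<'E'
import sys
from h import *
from scipy.spatial.transform import Rotation as Ro
# args: x,y,z,azimuth_of_tool_y(deg) ... ; each in tool frame at previous call's end (calls in sequence)
def deltas(targets,p=None,R=None):
    s=sense()
    p=np.array(s["tcp_pos"]) if p is None else p; R=np.array(s["ee_rot"]) if R is None else R
    for x,y,z,a in targets:
        a=np.radians(a); Y=np.array([np.cos(a),np.sin(a),0]); Z=np.array([0,0,-1.]); T=np.c_[np.cross(Y,Z),Y,Z]
        t=R.T@(np.array([x,y,z])-p)*1000; w=Ro.from_matrix(R.T@T).as_rotvec()
        print("->",(x,y,z),"t",t.round(1),"a",w.round(4),"rows",round(np.linalg.norm(t)/41.7,1),round(np.degrees(np.linalg.norm(w))/7.16,1))
        p=np.array([x,y,z]);R=T
def st():
    s=sense();print("t",round(s["time_s"],2),np.round(s["tcp_pos"],4),"w",round(s["gripper_width"]*87,1),"gf",round(s["gripper_force"],1),"F",np.round(s["wrist_force"],1),"j",np.round(s["joints"],0)); 
if __name__=="__main__":
    st(); deltas([tuple(map(float,a.split(","))) for a in sys.argv[1:]])
E
python3 go.py .42,-.2,.22,150 .3395,.244,.18,180 .3395,.244,.05,180
```

```text
t 2.2 [ 0.2824 -0.5575  0.2226] w 87.0 gf 0.0 F [-0.1 -0.6  0.2] j [-48.  22.   0.   0. -68. -15.]
-> (0.42, -0.2, 0.22) t [-284.3  256.8    2.6] a [-1.000e-04 -0.000e+00 -5.784e-01] rows 9.2 4.6
-> (0.3395, 0.244, 0.18) t [-344.3  291.7   40. ] a [ 0.      0.     -0.5236] rows 10.9 4.2
-> (0.3395, 0.244, 0.05) t [  0.   0. 130.] a [0. 0. 0.] rows 3.1 0.0
```

Request:
servo_tool:
  deltas:
    - {"tx":-30,"ty":27,"tz":0,"az":-0.06,"claw":87}
    - {"tx":-58,"ty":53,"tz":0,"az":-0.12,"claw":87}
    - {"tx":-87,"ty":79,"tz":0,"az":-0.18,"claw":80}
    - {"tx":-115,"ty":104,"tz":1,"az":-0.24,"claw":70}
    - {"tx":-143,"ty":130,"tz":1,"az":-0.3,"claw":60}
    - {"tx":-172,"ty":155,"tz":1,"az":-0.36,"claw":54}
    - {"tx":-200,"ty":181,"tz":1,"az":-0.42,"claw":54}
    - {"tx":-228,"ty":206,"tz":2,"az":-0.48,"claw":54}
    - {"tx":-256,"ty":231,"tz":2,"az":-0.53,"claw":54}
    - {"tx":-284,"ty":257,"tz":2,"az":-0.578,"claw":54}

```text
schema error: expected keys tx, ty, tz, ax, ay, az, claw
```

Request:
servo_tool:
  deltas:
    - {"tx":-29,"ty":24,"tz":3,"az":-0.05}
    - {"tx":-58,"ty":48,"tz":6,"az":-0.1}
    - {"tx":-87,"ty":73,"tz":10,"az":-0.15}
    - {"tx":-115,"ty":97,"tz":13,"az":-0.2}
    - {"tx":-144,"ty":122,"tz":16,"az":-0.25}
    - {"tx":-172,"ty":146,"tz":20,"az":-0.3}
    - {"tx":-201,"ty":170,"tz":23,"az":-0.35}
    - {"tx":-230,"ty":195,"tz":26,"az":-0.4}
    - {"tx":-259,"ty":219,"tz":30,"az":-0.45}
    - {"tx":-287,"ty":243,"tz":33,"az":-0.5}
    - {"tx":-316,"ty":268,"tz":36,"az":-0.5236}
    - {"tx":-344,"ty":292,"tz":40,"az":-0.5236}

```text
schema error: expected keys tx, ty, tz, ax, ay, az, claw
```

```bash
python3 go.py .3395,.244,.05,180
python3 - <<'E'
from h import *
im=capture("scene"); cv2.imwrite("pics/scene1.png",im)
for l in["bowl","cradle","garlic_centre","tomato_centre","lemon_centre","weight_pan"]: print(l,rec(l,"scene"))
E
```

```text
t 2.2 [ 0.2824 -0.5575  0.2226] w 87.0 gf 0.0 F [-0.1 -0.6  0.2] j [-48.  22.   0.   0. -68. -15.]
-> (0.3395, 0.244, 0.05) t [-413.1  689.3  172.5] a [-1.000e-04 -0.000e+00 -1.102e+00] rows 19.7 8.8
bowl [(0.74, array([0.6597, 0.1359, 0.1231])), (0.62, array([0.4133, 0.2846, 0.0472]))]
cradle [(0.61, array([0.6598, 0.1348, 0.1229]))]
garlic_centre []
tomato_centre []
lemon_centre [(0.71, array([ 0.4225, -0.1447,  0.0361]))]
weight_pan [(0.71, array([ 0.6056, -0.171 ,  0.0782])), (0.37, array([ 0.7443, -0.0665,  0.0514]))]
```

View pics/scene1.png

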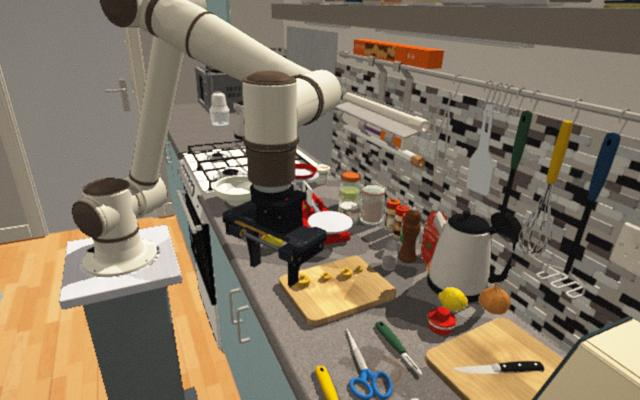

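The arm had not moved because the rows were refused: every row needs all seven keys.

Request:
servo_tool:
  deltas:
    - {"tx":-30,"ty":27,"tz":0,"ax":0,"ay":0,"az":-0.06,"claw":54}
    - {"tx":-60,"ty":54,"tz":0,"ax":0,"ay":0,"az":-0.12,"claw":54}
    - {"tx":-90,"ty":81,"tz":0,"ax":0,"ay":0,"az":-0.18,"claw":54}
    - {"tx":-120,"ty":108,"tz":1,"ax":0,"ay":0,"az":-0.25,"claw":54}
    - {"tx":-150,"ty":135,"tz":1,"ax":0,"ay":0,"az":-0.32,"claw":54}
    - {"tx":-180,"ty":162,"tz":1,"ax":0,"ay":0,"az":-0.38,"claw":54}
    - {"tx":-210,"ty":190,"tz":2,"ax":0,"ay":0,"az":-0.44,"claw":54}
    - {"tx":-240,"ty":217,"tz":2,"ax":0,"ay":0,"az":-0.5,"claw":54}
    - {"tx":-284,"ty":257,"tz":2,"ax":0,"ay":0,"az":-0.578,"claw":54}
    - {"tx":-284,"ty":257,"tz":2,"ax":0,"ay":0,"az":-0.578,"claw":54}
    - {"tx":-284,"ty":257,"tz":2,"ax":0,"ay":0,"az":-0.578,"claw":54}

```text
time_s: 3.47
tcp_pos: [0.4209, -0.1971, 0.221]
ee_rot: [[-0.496, -0.868, 0.002], [-0.868, 0.496, 0.0], [-0.001, -0.001, -1.0]]
wrist_force: [-0.2, -0.1, -0.3]
gripper_width: 0.621
gripper_force: 0.0
```

Request:
servo_tool:
  deltas:
    - {"tx":-29,"ty":24,"tz":3,"ax":0,"ay":0,"az":-0.05,"claw":54}
    - {"tx":-58,"ty":48,"tz":6,"ax":0,"ay":0,"az":-0.1,"claw":54}
    - {"tx":-87,"ty":73,"tz":10,"ax":0,"ay":0,"az":-0.15,"claw":54}
    - {"tx":-115,"ty":97,"tz":13,"ax":0,"ay":0,"az":-0.2,"claw":54}
    - {"tx":-144,"ty":122,"tz":16,"ax":0,"ay":0,"az":-0.25,"claw":54}
    - {"tx":-172,"ty":146,"tz":20,"ax":0,"ay":0,"az":-0.3,"claw":54}
    - {"tx":-201,"ty":170,"tz":23,"ax":0,"ay":0,"az":-0.35,"claw":54}
    - {"tx":-230,"ty":195,"tz":26,"ax":0,"ay":0,"az":-0.4,"claw":54}
    - {"tx":-259,"ty":219,"tz":30,"ax":0,"ay":0,"az":-0.46,"claw":54}
    - {"tx":-300,"ty":255,"tz":34,"ax":0,"ay":0,"az":-0.5236,"claw":54}
    - {"tx":-344,"ty":292,"tz":40,"ax":0,"ay":0,"az":-0.5236,"claw":54}
    - {"tx":-344,"ty":292,"tz":40,"ax":0,"ay":0,"az":-0.5236,"claw":54}

```text
time_s: 4.47
tcp_pos: [0.3387, 0.2465, 0.1808]
ee_rot: [[0.001, -1.0, 0.001], [-1.0, -0.001, 0.001], [-0.001, -0.001, -1.0]]
wrist_force: [0.4, -0.6, 0.5]
gripper_width: 0.617
gripper_force: 0.0
```

```bash
python3 go.py .3395,.244,.05,180
python3 - <<'E'
from h import *
im=capture("scene"); cv2.imwrite("pics/scene1.png",im); cv2.imwrite("pics/scene1c.png",cv2.resize(im[130:310,200:440],None,fx=3,fy=3)); capture("top")
for l in["bowl","cradle","garlic_centre","tomato_centre","lemon_centre","weight_pan"]: print(l,rec(l,"scene"),rec(l,"top"))
E
```

```text
t 4.47 [0.3387 0.2465 0.1808] w 53.7 gf 0.0 F [ 0.4 -0.6  0.5] j [ 58.   4. -30.   0. -56. -58.]
-> (0.3395, 0.244, 0.05) t [  2.7  -0.7 130.8] a [-0.0011  0.0011  0.0011] rows 3.1 0.0
bowl [(0.69, array([0.4295, 0.2686, 0.0453]))] [(0.88, array([0.4323, 0.2391, 0.0288])), (0.62, array([0.4215, 0.068 , 0.0421]))]
cradle [(0.89, array([0.637 , 0.1447, 0.1224]))] [(0.97, array([0.6359, 0.1416, 0.1265]))]
garlic_centre [(0.73, array([0.4177, 0.0531, 0.0258])), (0.39, array([ 0.4266, -0.3665,  0.0397]))] [(0.77, array([0.4259, 0.066 , 0.0416])), (0.48, array([ 0.7374, -0.042 ,  0.0507]))]
tomato_centre [(0.74, array([ 0.4283, -0.0472,  0.0448]))] [(0.57, array([ 0.4342, -0.0305,  0.049 ]))]
lemon_centre [(0.57, array([ 0.4268, -0.1402,  0.0389]))] [(0.73, array([ 0.4321, -0.1256,  0.0467]))]
weight_pan [(0.61, array([ 0.6016, -0.1724,  0.0746]))] [(0.9, array([ 0.6077, -0.1636,  0.0772]))]
```

View pics/scene1.png

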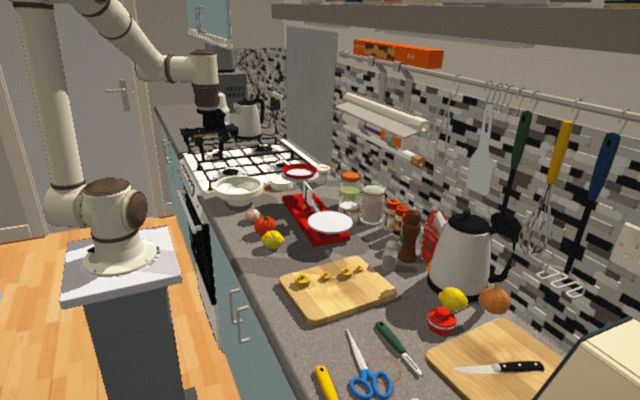

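The scene view is clear now: bowl (238,188), cradle (300,172), weight pan (330,225), garlic (253,215), tomato (264,226), lemon (272,241). Top and scene measurements agree, so I'm descending onto the bowl's rim.

Request:
servo_tool:
  deltas:
    - {"tx":2.7,"ty":-1,"tz":30,"ax":0,"ay":0,"az":0,"claw":54}
    - {"tx":2.7,"ty":-1,"tz":60,"ax":0,"ay":0,"az":0,"claw":54}
    - {"tx":2.7,"ty":-1,"tz":90,"ax":0,"ay":0,"az":0,"claw":54}
    - {"tx":2.7,"ty":-1,"tz":110,"ax":0,"ay":0,"az":0,"claw":54}
    - {"tx":2.7,"ty":-1,"tz":122,"ax":0,"ay":0,"az":0,"claw":54}
    - {"tx":2.7,"ty":-1,"tz":130,"ax":0,"ay":0,"az":0,"claw":54}
    - {"tx":2.7,"ty":-1,"tz":130,"ax":0,"ay":0,"az":0,"claw":54}

```text
time_s: 5.75
tcp_pos: [0.3395, 0.2405, 0.0492]
ee_rot: [[-0.001, -1.0, -0.002], [-1.0, 0.001, -0.003], [0.003, 0.002, -1.0]]
wrist_force: [-0.2, -0.5, -0.2]
gripper_width: 0.623
gripper_force: 0.0
```

Request:
servo_tool:
  deltas:
    - {"tx":0,"ty":0,"tz":0,"ax":0,"ay":0,"az":0,"claw":30}
    - {"tx":0,"ty":0,"tz":0,"ax":0,"ay":0,"az":0,"claw":15}
    - {"tx":0,"ty":0,"tz":0,"ax":0,"ay":0,"az":0,"claw":0}
    - {"tx":0,"ty":0,"tz":0,"ax":0,"ay":0,"az":0,"claw":0}
    - {"tx":0,"ty":0,"tz":0,"ax":0,"ay":0,"az":0,"claw":0}
    - {"tx":0,"ty":0,"tz":0,"ax":0,"ay":0,"az":0,"claw":0}
    - {"tx":0,"ty":0,"tz":0,"ax":0,"ay":0,"az":0,"claw":0}

```text
time_s: 6.33
tcp_pos: [0.34, 0.2414, 0.0508]
ee_rot: [[-0.0, -1.0, 0.0], [-1.0, 0.0, 0.001], [-0.001, -0.0, -1.0]]
wrist_force: [-0.6, -0.0, 0.9]
gripper_width: 0.17
gripper_force: 0.0
```

Request:
servo_tool:
  deltas:
    - {"tx":0,"ty":0,"tz":0,"ax":0,"ay":0,"az":0,"claw":0}
    - {"tx":0,"ty":0,"tz":0,"ax":0,"ay":0,"az":0,"claw":0}
    - {"tx":0,"ty":0,"tz":0,"ax":0,"ay":0,"az":0,"claw":0}
    - {"tx":0,"ty":0,"tz":0,"ax":0,"ay":0,"az":0,"claw":0}
    - {"tx":0,"ty":0,"tz":0,"ax":0,"ay":0,"az":0,"claw":0}

```text
time_s: 6.75
tcp_pos: [0.3403, 0.2418, 0.0508]
ee_rot: [[-0.0, -1.0, 0.001], [-1.0, 0.0, 0.001], [-0.001, -0.001, -1.0]]
wrist_force: [2.1, 0.7, 0.9]
gripper_width: 0.09
gripper_force: 30.0
```

Request:
servo_tool:
  deltas:
    - {"tx":0,"ty":0,"tz":-8,"ax":0,"ay":0,"az":0,"claw":0}
    - {"tx":0,"ty":0,"tz":-20,"ax":0,"ay":0,"az":0,"claw":0}
    - {"tx":0,"ty":0,"tz":-35,"ax":0,"ay":0,"az":0,"claw":0}
    - {"tx":0,"ty":0,"tz":-55,"ax":0,"ay":0,"az":0,"claw":0}
    - {"tx":0,"ty":0,"tz":-75,"ax":0,"ay":0,"az":0,"claw":0}
    - {"tx":0,"ty":0,"tz":-95,"ax":0,"ay":0,"az":0,"claw":0}
    - {"tx":0,"ty":0,"tz":-115,"ax":0,"ay":0,"az":0,"claw":0}
    - {"tx":0,"ty":0,"tz":-135,"ax":0,"ay":0,"az":0,"claw":0}
    - {"tx":0,"ty":0,"tz":-150,"ax":0,"ay":0,"az":0,"claw":0}
    - {"tx":0,"ty":0,"tz":-160,"ax":0,"ay":0,"az":0,"claw":0}
    - {"tx":0,"ty":0,"tz":-160,"ax":0,"ay":0,"az":0,"claw":0}

```text
time_s: 7.67
tcp_pos: [0.3395, 0.241, 0.2119]
ee_rot: [[-0.001, -1.0, 0.0], [-1.0, 0.001, 0.001], [-0.001, -0.0, -1.0]]
wrist_force: [-0.5, 0.7, -4.0]
gripper_width: 0.091
gripper_force: 30.1
```

```bash
cat > bowl.py <<'E'
from h import *
import sys
z=float(sys.argv[1]); im=capture("top")
for r in trace("bowl","top")[:1]:
    c=max(cv2.findContours(r["mask"].astype(np.uint8),cv2.RETR_EXTERNAL,cv2.CHAIN_APPROX_NONE)[0],key=cv2.contourArea)
    P=np.array([at_z("top",u,v,z)[:2] for u,v in cv2.convexHull(c)[:,0]],dtype=np.float32)
    e=cv2.fitEllipse(P); print("bowl rim at z",z,np.round(e[0],4),np.round(e[1],4),"conf",r["confidence"], "back x",P[:,0].max(),"y",P[:,1].min(),P[:,1].max())
E
python3 go.py; python3 bowl.py .23
python3 - <<'E'
from h import *
im=capture("scene"); cv2.imwrite("pics/s2.png",cv2.resize(im[60:300,140:440],None,fx=2.5,fy=2.5))
E
```

```text
t 7.67 [0.3395 0.241  0.2119] w 7.9 gf 30.1 F [-0.5  0.7 -4. ] j [ 58.   2. -28.  -0. -61. -58.]
bowl rim at z 0.23 [0.4243 0.2411] [0.1799 0.1859] conf 0.79 back x 0.51402533 y 0.14998186 0.33391437
```

View pics/s2.png

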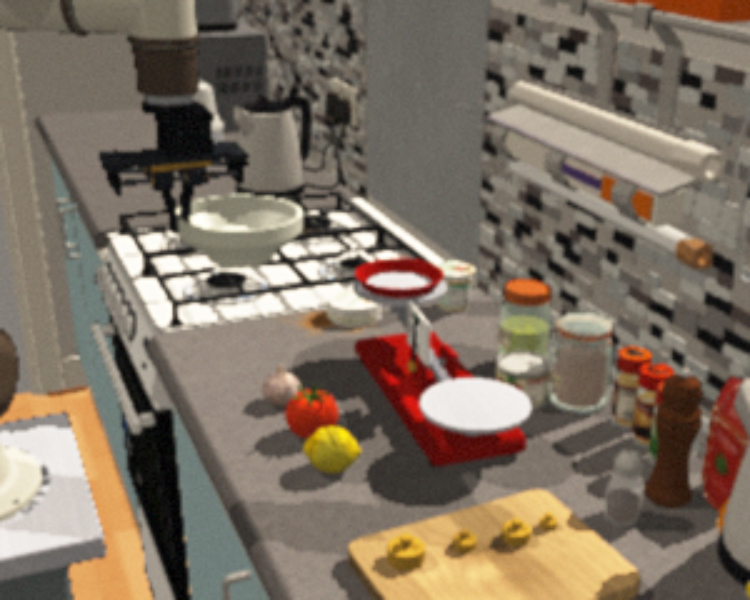

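The bowl hangs level in the grip, about 5 cm above cradle height. I'm moving it over the cradle.

Request:
servo_tool:
  deltas:
    - {"tx":3,"ty":-7,"tz":-5,"ax":0,"ay":0,"az":0,"claw":0}
    - {"tx":11,"ty":-22,"tz":-10,"ax":0,"ay":0,"az":0,"claw":0}
    - {"tx":21,"ty":-43,"tz":-10,"ax":0,"ay":0,"az":0,"claw":0}
    - {"tx":32,"ty":-66,"tz":-10,"ax":0,"ay":0,"az":0,"claw":0}
    - {"tx":43,"ty":-89,"tz":-10,"ax":0,"ay":0,"az":0,"claw":0}
    - {"tx":54,"ty":-112,"tz":-10,"ax":0,"ay":0,"az":0,"claw":0}
    - {"tx":65,"ty":-135,"tz":-10,"ax":0,"ay":0,"az":0,"claw":0}
    - {"tx":76,"ty":-158,"tz":-10,"ax":0,"ay":0,"az":0,"claw":0}
    - {"tx":87,"ty":-180,"tz":-10,"ax":0,"ay":0,"az":0,"claw":0}
    - {"tx":95,"ty":-197,"tz":-10,"ax":0,"ay":0,"az":0,"claw":0}
    - {"tx":100,"ty":-206,"tz":-10,"ax":0,"ay":0,"az":0,"claw":0}
    - {"tx":100,"ty":-206,"tz":-10,"ax":0,"ay":0,"az":0,"claw":0}

```text
time_s: 8.82
tcp_pos: [0.5471, 0.1397, 0.219]
ee_rot: [[-0.003, -1.0, -0.002], [-1.0, 0.003, -0.002], [0.002, 0.002, -1.0]]
wrist_force: [0.4, 1.1, -3.2]
gripper_width: 0.089
gripper_force: 30.0
```

```bash
python3 go.py .5455,.141,.15,180; python3 bowl.py .241
```

```text
t 8.82 [0.5471 0.1397 0.219 ] w 7.8 gf 30.0 F [ 0.4  1.1 -3.2] j [ 31.  16.  -8.   0. -65. -31.]
-> (0.5455, 0.141, 0.15) t [-1.4  1.4 69. ] a [ 0.0025 -0.0019 -0.0029] rows 1.7 0.0
bowl rim at z 0.241 [0.6307 0.1389] [0.1788 0.1847] conf 0.85 back x 0.72045296 y 0.048013616 0.23018932
```

Request:
servo_tool:
  deltas:
    - {"tx":-2,"ty":-1,"tz":8,"ax":0,"ay":0,"az":0,"claw":0}
    - {"tx":-2,"ty":-1,"tz":18,"ax":0,"ay":0,"az":0,"claw":0}
    - {"tx":-2,"ty":-1,"tz":28,"ax":0,"ay":0,"az":0,"claw":0}
    - {"tx":-2,"ty":-1,"tz":36,"ax":0,"ay":0,"az":0,"claw":0}
    - {"tx":-2,"ty":-1,"tz":43,"ax":0,"ay":0,"az":0,"claw":0}
    - {"tx":-2,"ty":-1,"tz":49,"ax":0,"ay":0,"az":0,"claw":0}
    - {"tx":-2,"ty":-1,"tz":55,"ax":0,"ay":0,"az":0,"claw":0}
    - {"tx":-2,"ty":-1,"tz":60,"ax":0,"ay":0,"az":0,"claw":0}
    - {"tx":-2,"ty":-1,"tz":64,"ax":0,"ay":0,"az":0,"claw":0}
    - {"tx":-2,"ty":-1,"tz":67,"ax":0,"ay":0,"az":0,"claw":0}
    - {"tx":-2,"ty":-1,"tz":68,"ax":0,"ay":0,"az":0,"claw":0}
    - {"tx":-2,"ty":-1,"tz":68,"ax":0,"ay":0,"az":0,"claw":0}

```text
time_s: 9.92
tcp_pos: [0.5477, 0.1435, 0.1529]
ee_rot: [[-0.0, -1.0, 0.002], [-1.0, 0.0, 0.001], [-0.001, -0.002, -1.0]]
wrist_force: [2.5, -1.1, 1.1]
gripper_width: 0.09
gripper_force: 30.0
```

```bash
python3 go.py .5455,.141,.15,180; python3 bowl.py .17
```

```text
t 9.92 [0.5477 0.1435 0.1529] w 7.8 gf 30.0 F [ 2.5 -1.1  1.1] j [ 31.  20. -14.   0. -56. -31.]
-> (0.5455, 0.141, 0.15) t [2.5 2.2 2.9] a [-0.0019  0.0007 -0.0003] rows 0.1 0.0
bowl rim at z 0.17 [0.633  0.1425] [0.1791 0.1871] conf 0.89 back x 0.7247743 y 0.052718688 0.2330687
```

Request:
servo_tool:
  deltas:
    - {"tx":0,"ty":0,"tz":0,"ax":0,"ay":0,"az":0,"claw":15}
    - {"tx":0,"ty":0,"tz":0,"ax":0,"ay":0,"az":0,"claw":30}
    - {"tx":0,"ty":0,"tz":0,"ax":0,"ay":0,"az":0,"claw":40}
    - {"tx":0,"ty":0,"tz":0,"ax":0,"ay":0,"az":0,"claw":40}
    - {"tx":0,"ty":0,"tz":0,"ax":0,"ay":0,"az":0,"claw":40}
    - {"tx":0,"ty":0,"tz":-20,"ax":0,"ay":0,"az":0,"claw":40}
    - {"tx":0,"ty":0,"tz":-40,"ax":0,"ay":0,"az":0,"claw":40}
    - {"tx":0,"ty":0,"tz":-80,"ax":0,"ay":0,"az":0,"claw":40}
    - {"tx":0,"ty":0,"tz":-110,"ax":0,"ay":0,"az":0,"claw":80}
    - {"tx":0,"ty":60,"tz":-110,"ax":0,"ay":0,"az":0,"claw":87}
    - {"tx":0,"ty":120,"tz":-110,"ax":0,"ay":0,"az":0,"claw":87}
    - {"tx":0,"ty":120,"tz":-110,"ax":0,"ay":0,"az":0,"claw":87}

```text
time_s: 11.02
tcp_pos: [0.425, 0.1429, 0.2624]
ee_rot: [[-0.002, -1.0, -0.001], [-1.0, 0.002, 0.0], [-0.0, 0.001, -1.0]]
wrist_force: [-0.6, 1.0, 1.0]
gripper_width: 0.675
gripper_force: 0.0
```

Request:
servo_tool:
  deltas:
    - {"tx":0,"ty":0,"tz":0,"ax":0,"ay":0,"az":0,"claw":87}
    - {"tx":0,"ty":0,"tz":0,"ax":0,"ay":0,"az":0,"claw":87}
    - {"tx":0,"ty":0,"tz":0,"ax":0,"ay":0,"az":0,"claw":87}
    - {"tx":0,"ty":0,"tz":0,"ax":0,"ay":0,"az":0,"claw":87}
    - {"tx":0,"ty":0,"tz":0,"ax":0,"ay":0,"az":0,"claw":87}
    - {"tx":0,"ty":0,"tz":0,"ax":0,"ay":0,"az":0,"claw":87}

```text
time_s: 11.52
tcp_pos: [0.4275, 0.1433, 0.2621]
ee_rot: [[-0.001, -1.0, -0.001], [-1.0, 0.001, -0.001], [0.001, 0.001, -1.0]]
wrist_force: [-0.2, -1.0, -0.8]
gripper_width: 0.992
gripper_force: 0.0
```

```bash
cat > food.py <<'E'
from h import *
import sys
ims={c:capture(c) for c in("top","scene")}
for l,z,k in[("garlic_centre",.028,0),("tomato_centre",.035,0),("lemon_centre",.029,1)]:
    if len(sys.argv)>1 and l[0] not in sys.argv[1]: continue
    for r in trace(l,"top")[:1]:
        m=r["mask"].astype(np.uint8); 
        if m.sum()<20: continue
        c=max(cv2.findContours(m,cv2.RETR_EXTERNAL,cv2.CHAIN_APPROX_NONE)[0],key=cv2.contourArea)
        P=np.array([at_z("top",u,v,z)[:2] for u,v in c[:,0]],dtype=np.float32); e=cv2.fitEllipse(P)
        C=P-P.mean(0); w,V=np.linalg.eigh(np.cov(C.T)); maj=V[:,1]
        M=cv2.moments(c); a=("top",M["m10"]/M["m00"],M["m01"]/M["m00"]); out=""
        s=trace(l,"scene")
        if s and s[0]["confidence"]>.4:
            N=cv2.moments(s[0]["mask"].astype(np.uint8),True); out=tri(a,("scene",N["m10"]/N["m00"],N["m01"]/N["m00"])); out=(s[0]["confidence"],out[0].round(4),round(out[1],4))
        print(l,round(r["confidence"],2),"ell",np.round(e[0],4),np.round(e[1],4),"major az",np.degrees(np.arctan2(maj[1],maj[0])).round(),"tri",out)
E
python3 go.py; python3 bowl.py .17; python3 food.py
python3 - <<'E'
from h import *
a=capture("scene")[130:250,200:380];b=capture("top")[130:260,160:320]
cv2.imwrite("pics/s3.png",np.vstack([cv2.resize(a,(540,360)),cv2.resize(b,(295,240))[:, :295] if 0 else cv2.copyMakeBorder(cv2.resize(b,(295,240)),0,0,0,245,0)]))
E
```

```text
t 11.52 [0.4275 0.1433 0.2621] w 86.3 gf 0.0 F [-0.2 -1.  -0.8] j [ 39.   3. -19.  -0. -68. -39.]
bowl rim at z 0.17 [0.6316 0.1433] [0.1807 0.1847] conf 0.67 back x 0.7247743 y 0.05103246 0.23471308
garlic_centre 0.58 ell [0.4252 0.0698] [0.0486 0.05  ] major az 180.0 tri (0.43, array([0.4254, 0.0703, 0.0214]), np.float64(0.0015))
tomato_centre 0.78 ell [ 0.436  -0.0319] [0.066  0.0675] major az 158.0 tri 
lemon_centre 0.97 ell [ 0.429  -0.1255] [0.0554 0.0659] major az 141.0 tri (0.7, array([ 0.43  , -0.1259,  0.0278]), np.float64(0.0023))
```

View pics/s3.png

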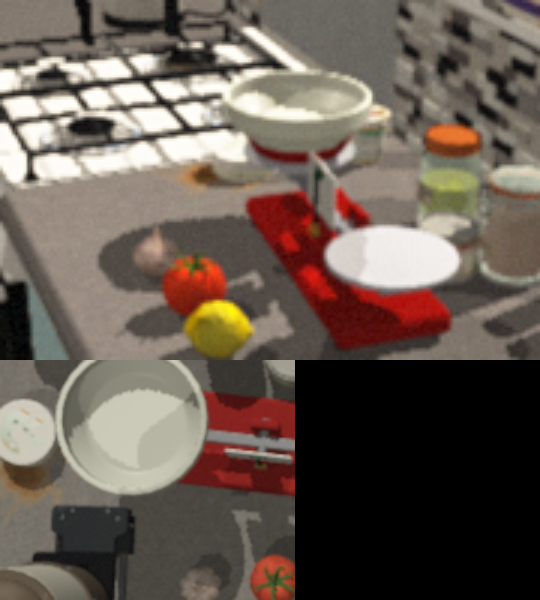

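The bowl sits fully home, level and centred on the cradle. Garlic comes first.

Request:
servo_tool:
  deltas:
    - {"tx":36,"ty":1,"tz":10,"ax":0,"ay":0,"az":0,"claw":87}
    - {"tx":73,"ty":2,"tz":40,"ax":0,"ay":0,"az":0,"claw":87}
    - {"tx":73,"ty":2,"tz":80,"ax":0,"ay":0,"az":0,"claw":87}
    - {"tx":73,"ty":2,"tz":120,"ax":0,"ay":0,"az":0,"claw":87}
    - {"tx":73,"ty":2,"tz":155,"ax":0,"ay":0,"az":0,"claw":87}
    - {"tx":73,"ty":2,"tz":185,"ax":0,"ay":0,"az":0,"claw":87}
    - {"tx":73,"ty":2,"tz":210,"ax":0,"ay":0,"az":0,"claw":87}
    - {"tx":73,"ty":2,"tz":230,"ax":0,"ay":0,"az":0,"claw":87}
    - {"tx":73,"ty":2,"tz":243,"ax":0,"ay":0,"az":0,"claw":87}
    - {"tx":73,"ty":2,"tz":250,"ax":0,"ay":0,"az":0,"claw":87}
    - {"tx":73,"ty":2,"tz":250,"ax":0,"ay":0,"az":0,"claw":87}

```text
time_s: 13.03
tcp_pos: [0.4242, 0.0699, 0.0114]
ee_rot: [[-0.0, -1.0, -0.003], [-1.0, 0.0, -0.002], [0.002, 0.003, -1.0]]
wrist_force: [-0.2, 1.1, -0.3]
gripper_width: 1.0
gripper_force: 0.0
```

Request:
servo_tool:
  deltas:
    - {"tx":0,"ty":0,"tz":0,"ax":0,"ay":0,"az":0,"claw":0}
    - {"tx":0,"ty":0,"tz":0,"ax":0,"ay":0,"az":0,"claw":0}
    - {"tx":0,"ty":0,"tz":0,"ax":0,"ay":0,"az":0,"claw":0}
    - {"tx":0,"ty":0,"tz":0,"ax":0,"ay":0,"az":0,"claw":0}
    - {"tx":0,"ty":0,"tz":0,"ax":0,"ay":0,"az":0,"claw":0}
    - {"tx":0,"ty":0,"tz":0,"ax":0,"ay":0,"az":0,"claw":0}
    - {"tx":0,"ty":0,"tz":0,"ax":0,"ay":0,"az":0,"claw":0}
    - {"tx":0,"ty":0,"tz":0,"ax":0,"ay":0,"az":0,"claw":0}
    - {"tx":0,"ty":0,"tz":0,"ax":0,"ay":0,"az":0,"claw":0}
    - {"tx":0,"ty":0,"tz":0,"ax":0,"ay":0,"az":0,"claw":0}

```text
time_s: 13.87
tcp_pos: [0.4254, 0.0705, 0.013]
ee_rot: [[-0.0, -1.0, 0.001], [-1.0, 0.0, 0.0], [-0.0, -0.001, -1.0]]
wrist_force: [-0.6, -1.2, 5.7]
gripper_width: 0.592
gripper_force: 30.0
```

Request:
servo_tool:
  deltas:
    - {"tx":0,"ty":0,"tz":-15,"ax":0,"ay":0,"az":0,"claw":0}
    - {"tx":0,"ty":0,"tz":-40,"ax":0,"ay":0,"az":0,"claw":0}
    - {"tx":0,"ty":0,"tz":-70,"ax":0,"ay":0,"az":0,"claw":0}
    - {"tx":0,"ty":0,"tz":-100,"ax":0,"ay":0,"az":0,"claw":0}
    - {"tx":0,"ty":0,"tz":-130,"ax":0,"ay":0,"az":0,"claw":0}
    - {"tx":0,"ty":0,"tz":-160,"ax":0,"ay":0,"az":0,"claw":0}
    - {"tx":0,"ty":0,"tz":-190,"ax":0,"ay":0,"az":0,"claw":0}
    - {"tx":0,"ty":0,"tz":-210,"ax":0,"ay":0,"az":0,"claw":0}
    - {"tx":0,"ty":0,"tz":-220,"ax":0,"ay":0,"az":0,"claw":0}

```text
time_s: 14.62
tcp_pos: [0.4256, 0.0706, 0.2352]
ee_rot: [[-0.0, -1.0, 0.004], [-1.0, 0.0, 0.002], [-0.002, -0.004, -1.0]]
wrist_force: [-0.7, 0.6, -0.9]
gripper_width: 0.586
gripper_force: 30.0
```

```bash
python3 go.py .597,.143,.23,180 .597,.143,.125,180
```

```text
t 14.62 [0.4256 0.0706 0.2352] w 51.0 gf 30.0 F [-0.7  0.6 -0.9] j [ 31.   2. -24.   0. -64. -31.]
-> (0.597, 0.143, 0.23) t [ -72.4 -171.3    6.1] a [-0.0041  0.0021 -0.0002] rows 4.5 0.0
-> (0.597, 0.143, 0.125) t [  0.   0. 105.] a [0. 0. 0.] rows 2.5 0.0
```

Request:
servo_tool:
  deltas:
    - {"tx":-5,"ty":-12,"tz":0,"ax":0,"ay":0,"az":0,"claw":0}
    - {"tx":-14,"ty":-33,"tz":0,"ax":0,"ay":0,"az":0,"claw":0}
    - {"tx":-26,"ty":-62,"tz":0,"ax":0,"ay":0,"az":0,"claw":0}
    - {"tx":-39,"ty":-93,"tz":0,"ax":0,"ay":0,"az":0,"claw":0}
    - {"tx":-52,"ty":-124,"tz":0,"ax":0,"ay":0,"az":0,"claw":0}
    - {"tx":-62,"ty":-150,"tz":0,"ax":0,"ay":0,"az":0,"claw":0}
    - {"tx":-69,"ty":-168,"tz":0,"ax":0,"ay":0,"az":0,"claw":0}
    - {"tx":-72,"ty":-178,"tz":10,"ax":0,"ay":0,"az":0,"claw":0}
    - {"tx":-72,"ty":-178,"tz":30,"ax":0,"ay":0,"az":0,"claw":0}
    - {"tx":-72,"ty":-178,"tz":55,"ax":0,"ay":0,"az":0,"claw":0}
    - {"tx":-72,"ty":-178,"tz":75,"ax":0,"ay":0,"az":0,"claw":0}
    - {"tx":-72,"ty":-178,"tz":80,"ax":0,"ay":0,"az":0,"claw":0}

```text
time_s: 15.62
tcp_pos: [0.5993, 0.1409, 0.1472]
ee_rot: [[-0.002, -1.0, -0.01], [-1.0, 0.002, -0.003], [0.003, 0.01, -1.0]]
wrist_force: [-0.0, -0.3, -1.6]
gripper_width: 0.591
gripper_force: 30.0
```

Request:
servo_tool:
  deltas:
    - {"tx":0,"ty":0,"tz":3,"ax":0,"ay":0,"az":0,"claw":0}
    - {"tx":0,"ty":0,"tz":3,"ax":0,"ay":0,"az":0,"claw":58}
    - {"tx":0,"ty":0,"tz":3,"ax":0,"ay":0,"az":0,"claw":62}
    - {"tx":0,"ty":0,"tz":3,"ax":0,"ay":0,"az":0,"claw":62}
    - {"tx":0,"ty":0,"tz":3,"ax":0,"ay":0,"az":0,"claw":62}
    - {"tx":0,"ty":0,"tz":3,"ax":0,"ay":0,"az":0,"claw":62}
    - {"tx":0,"ty":0,"tz":-20,"ax":0,"ay":0,"az":0,"claw":62}
    - {"tx":0,"ty":0,"tz":-50,"ax":0,"ay":0,"az":0,"claw":62}
    - {"tx":0,"ty":0,"tz":-80,"ax":0,"ay":0,"az":0,"claw":70}
    - {"tx":0,"ty":0,"tz":-100,"ax":0,"ay":0,"az":0,"claw":87}
    - {"tx":0,"ty":30,"tz":-105,"ax":0,"ay":0,"az":0,"claw":87}
    - {"tx":0,"ty":60,"tz":-105,"ax":0,"ay":0,"az":0,"claw":87}

```text
time_s: 16.62
tcp_pos: [0.544, 0.1427, 0.2598]
ee_rot: [[-0.001, -1.0, 0.005], [-1.0, 0.001, 0.002], [-0.002, -0.005, -1.0]]
wrist_force: [-0.9, 0.6, 0.2]
gripper_width: 0.924
gripper_force: 0.0
```

Request:
servo_tool:
  deltas:
    - {"tx":20,"ty":25,"tz":0,"ax":0,"ay":0,"az":0,"claw":87}
    - {"tx":50,"ty":50,"tz":0,"ax":0,"ay":0,"az":0,"claw":87}
    - {"tx":75,"ty":75,"tz":0,"ax":0,"ay":0,"az":0,"claw":87}
    - {"tx":90,"ty":90,"tz":0,"ax":0,"ay":0,"az":0,"claw":87}
    - {"tx":90,"ty":90,"tz":0,"ax":0,"ay":0,"az":0,"claw":87}

```text
time_s: 17.03
tcp_pos: [0.4499, 0.0499, 0.2587]
ee_rot: [[-0.002, -1.0, 0.001], [-1.0, 0.002, 0.001], [-0.001, -0.001, -1.0]]
wrist_force: [-0.3, 0.4, -0.2]
gripper_width: 1.0
gripper_force: 0.0
```

```bash
python3 go.py; python3 food.py
python3 - <<'E'
from h import *
print("garlic",rec("garlic_centre","top"))
E
```

```text
t 17.03 [0.4499 0.0499 0.2587] w 87.0 gf 0.0 F [-0.3  0.4 -0.2] j [ 27.   3. -19.  -0. -68. -27.]
garlic_centre 0.88 ell [0.6095 0.1586] [0.0556 0.0578] major az 117.0 tri (0.51, array([0.601 , 0.1367, 0.1429]), np.float64(0.0051))
tomato_centre 0.97 ell [ 0.4347 -0.0315] [0.0651 0.0686] major az 163.0 tri (0.82, array([ 0.4353, -0.0317,  0.033 ]), np.float64(0.0016))
lemon_centre 0.66 ell [ 0.4298 -0.1264] [0.0528 0.0627] major az 143.0 tri (0.68, array([ 0.4301, -0.1265,  0.0292]), np.float64(0.0007))
garlic [(0.76, array([0.5977, 0.1319, 0.1532]))]
```

Garlic is in the bowl. Tomato next.

Request:
servo_tool:
  deltas:
    - {"tx":40,"ty":7,"tz":10,"ax":0,"ay":0,"az":0,"claw":87}
    - {"tx":80,"ty":14,"tz":30,"ax":0,"ay":0,"az":0,"claw":87}
    - {"tx":82,"ty":14.5,"tz":65,"ax":0,"ay":0,"az":0,"claw":87}
    - {"tx":82,"ty":14.5,"tz":100,"ax":0,"ay":0,"az":0,"claw":87}
    - {"tx":82,"ty":14.5,"tz":135,"ax":0,"ay":0,"az":0,"claw":87}
    - {"tx":82,"ty":14.5,"tz":165,"ax":0,"ay":0,"az":0,"claw":87}
    - {"tx":82,"ty":14.5,"tz":190,"ax":0,"ay":0,"az":0,"claw":87}
    - {"tx":82,"ty":14.5,"tz":210,"ax":0,"ay":0,"az":0,"claw":87}
    - {"tx":82,"ty":14.5,"tz":225,"ax":0,"ay":0,"az":0,"claw":87}
    - {"tx":82,"ty":14.5,"tz":236,"ax":0,"ay":0,"az":0,"claw":87}
    - {"tx":82,"ty":14.5,"tz":242,"ax":0,"ay":0,"az":0,"claw":87}
    - {"tx":82,"ty":14.5,"tz":242,"ax":0,"ay":0,"az":0,"claw":87}

```text
time_s: 18.48
tcp_pos: [0.4378, -0.0298, 0.0142]
ee_rot: [[-0.0, -1.0, -0.003], [-1.0, 0.0, -0.001], [0.001, 0.003, -1.0]]
wrist_force: [-0.4, 0.8, 0.6]
gripper_width: 1.003
gripper_force: 0.0
```

Request:
servo_tool:
  deltas:
    - {"tx":0,"ty":0,"tz":0,"ax":0,"ay":0,"az":0,"claw":0}
    - {"tx":0,"ty":0,"tz":0,"ax":0,"ay":0,"az":0,"claw":0}
    - {"tx":0,"ty":0,"tz":0,"ax":0,"ay":0,"az":0,"claw":0}
    - {"tx":0,"ty":0,"tz":0,"ax":0,"ay":0,"az":0,"claw":0}
    - {"tx":0,"ty":0,"tz":0,"ax":0,"ay":0,"az":0,"claw":0}
    - {"tx":0,"ty":0,"tz":0,"ax":0,"ay":0,"az":0,"claw":0}
    - {"tx":0,"ty":0,"tz":0,"ax":0,"ay":0,"az":0,"claw":0}

```text
time_s: 19.07
tcp_pos: [0.4388, -0.0296, 0.0162]
ee_rot: [[-0.0, -1.0, 0.001], [-1.0, 0.0, 0.0], [-0.0, -0.001, -1.0]]
wrist_force: [0.3, 1.1, 5.7]
gripper_width: 0.727
gripper_force: 29.7
```

Request:
servo_tool:
  deltas:
    - {"tx":0,"ty":0,"tz":-15,"ax":0,"ay":0,"az":0,"claw":0}
    - {"tx":0,"ty":0,"tz":-40,"ax":0,"ay":0,"az":0,"claw":0}
    - {"tx":0,"ty":0,"tz":-70,"ax":0,"ay":0,"az":0,"claw":0}
    - {"tx":0,"ty":0,"tz":-100,"ax":0,"ay":0,"az":0,"claw":0}
    - {"tx":0,"ty":0,"tz":-130,"ax":0,"ay":0,"az":0,"claw":0}
    - {"tx":0,"ty":0,"tz":-160,"ax":0,"ay":0,"az":0,"claw":0}
    - {"tx":0,"ty":0,"tz":-190,"ax":0,"ay":0,"az":0,"claw":0}
    - {"tx":0,"ty":0,"tz":-215,"ax":0,"ay":0,"az":0,"claw":0}
    - {"tx":0,"ty":0,"tz":-225,"ax":0,"ay":0,"az":0,"claw":0}

```text
time_s: 19.82
tcp_pos: [0.4397, -0.0296, 0.2442]
ee_rot: [[-0.0, -1.0, 0.007], [-1.0, 0.0, 0.001], [-0.001, -0.007, -1.0]]
wrist_force: [0.5, -0.4, -1.0]
gripper_width: 0.727
gripper_force: 29.6
```

```bash
python3 go.py .662,.155,.245,270 .662,.155,.14,270; python3 food.py g
```

```text
t 19.82 [ 0.4397 -0.0296  0.2442] w 63.3 gf 29.6 F [ 0.5 -0.4 -1. ] j [ 17.   2. -22.   0. -65. -17.]
-> (0.662, 0.155, 0.245) t [-184.6 -222.3    0.9] a [-0.0061 -0.0042 -1.5708] rows 6.9 12.6
-> (0.662, 0.155, 0.14) t [  0.   0. 105.] a [0. 0. 0.] rows 2.5 0.0
garlic_centre 0.86 ell [0.6101 0.1585] [0.0582 0.0609] major az 100.0 tri (0.44, array([0.6005, 0.1368, 0.144 ]), np.float64(0.0028))
```

Request:
servo_tool:
  deltas:
    - {"tx":-5,"ty":-6,"tz":0,"ax":0,"ay":0,"az":-0.1,"claw":0}
    - {"tx":-15,"ty":-18,"tz":0,"ax":0,"ay":0,"az":-0.21,"claw":0}
    - {"tx":-30,"ty":-36,"tz":0,"ax":0,"ay":0,"az":-0.33,"claw":0}
    - {"tx":-47,"ty":-57,"tz":0,"ax":0,"ay":0,"az":-0.45,"claw":0}
    - {"tx":-65,"ty":-78,"tz":0,"ax":0,"ay":0,"az":-0.57,"claw":0}
    - {"tx":-83,"ty":-100,"tz":0,"ax":0,"ay":0,"az":-0.69,"claw":0}
    - {"tx":-101,"ty":-122,"tz":0,"ax":0,"ay":0,"az":-0.81,"claw":0}
    - {"tx":-119,"ty":-143,"tz":0,"ax":0,"ay":0,"az":-0.93,"claw":0}
    - {"tx":-137,"ty":-165,"tz":0,"ax":0,"ay":0,"az":-1.05,"claw":0}
    - {"tx":-155,"ty":-187,"tz":0,"ax":0,"ay":0,"az":-1.17,"claw":0}
    - {"tx":-171,"ty":-206,"tz":0,"ax":0,"ay":0,"az":-1.29,"claw":0}
    - {"tx":-185,"ty":-222,"tz":0,"ax":0,"ay":0,"az":-1.4,"claw":0}

```text
time_s: 21.02
tcp_pos: [0.6607, 0.1561, 0.2368]
ee_rot: [[0.986, -0.165, -0.005], [-0.165, -0.986, -0.002], [-0.005, 0.003, -1.0]]
wrist_force: [-0.3, -0.4, 0.1]
gripper_width: 0.728
gripper_force: 29.6
```

```bash
python3 go.py .662,.155,.14,270
```

```text
t 21.02 [0.6607 0.1561 0.2368] w 63.3 gf 29.6 F [-0.3 -0.4  0.1] j [ 27.  27.  11.  -0. -74.  54.]
-> (0.662, 0.155, 0.14) t [ 1.9  0.6 96.8] a [ 0.0022  0.0049 -0.1653] rows 2.3 1.3
```

Request:
servo_tool:
  deltas:
    - {"tx":2,"ty":0,"tz":10,"ax":0,"ay":0,"az":-0.1,"claw":0}
    - {"tx":2,"ty":0,"tz":30,"ax":0,"ay":0,"az":-0.16,"claw":0}
    - {"tx":2,"ty":0,"tz":52,"ax":0,"ay":0,"az":-0.16,"claw":0}
    - {"tx":2,"ty":0,"tz":72,"ax":0,"ay":0,"az":-0.16,"claw":0}
    - {"tx":2,"ty":0,"tz":86,"ax":0,"ay":0,"az":-0.16,"claw":0}
    - {"tx":2,"ty":0,"tz":94,"ax":0,"ay":0,"az":-0.16,"claw":0}
    - {"tx":2,"ty":0,"tz":94,"ax":0,"ay":0,"az":-0.16,"claw":0}
    - {"tx":2,"ty":0,"tz":94,"ax":0,"ay":0,"az":-0.16,"claw":76}
    - {"tx":2,"ty":0,"tz":94,"ax":0,"ay":0,"az":-0.16,"claw":76}
    - {"tx":2,"ty":0,"tz":94,"ax":0,"ay":0,"az":-0.16,"claw":76}
    - {"tx":2,"ty":0,"tz":94,"ax":0,"ay":0,"az":-0.16,"claw":76}
    - {"tx":2,"ty":0,"tz":94,"ax":0,"ay":0,"az":-0.16,"claw":76}

```text
time_s: 22.02
tcp_pos: [0.6628, 0.155, 0.1478]
ee_rot: [[1.0, -0.011, 0.002], [-0.011, -1.0, 0.001], [0.002, -0.001, -1.0]]
wrist_force: [0.9, -0.3, 0.8]
gripper_width: 0.862
gripper_force: 0.0
```

Request:
servo_tool:
  deltas:
    - {"tx":0,"ty":0,"tz":-20,"ax":0,"ay":0,"az":0,"claw":76}
    - {"tx":0,"ty":0,"tz":-50,"ax":0,"ay":0,"az":0,"claw":76}
    - {"tx":0,"ty":0,"tz":-85,"ax":0,"ay":0,"az":0,"claw":76}
    - {"tx":0,"ty":0,"tz":-110,"ax":0,"ay":0,"az":0,"claw":87}
    - {"tx":-30,"ty":0,"tz":-110,"ax":0,"ay":0,"az":0,"claw":87}
    - {"tx":-65,"ty":25,"tz":-110,"ax":0,"ay":0,"az":0,"claw":87}
    - {"tx":-100,"ty":50,"tz":-110,"ax":0,"ay":0,"az":0,"claw":87}
    - {"tx":-130,"ty":75,"tz":-110,"ax":0,"ay":0,"az":0,"claw":87}
    - {"tx":-160,"ty":100,"tz":-110,"ax":0,"ay":0,"az":0,"claw":87}
    - {"tx":-190,"ty":120,"tz":-110,"ax":0,"ay":0,"az":0,"claw":87}
    - {"tx":-200,"ty":130,"tz":-110,"ax":0,"ay":0,"az":0,"claw":87}

```text
time_s: 22.93
tcp_pos: [0.457, 0.025, 0.2575]
ee_rot: [[1.0, -0.012, 0.0], [-0.012, -1.0, 0.001], [0.0, -0.001, -1.0]]
wrist_force: [-0.8, 0.5, -0.2]
gripper_width: 1.002
gripper_force: 0.0
```

```bash
python3 go.py .43,-.1264,.2,231; python3 food.py
python3 - <<'E'
from h import *
a=capture("top")[120:290,180:400]
cv2.imwrite("pics/s4.png",cv2.resize(a,None,fx=3,fy=3))
E
```

```text
t 22.93 [0.457  0.025  0.2575] w 87.1 gf 0.0 F [-0.8  0.5 -0.2] j [ 24.   4. -18.  -0. -68.  66.]
-> (0.43, -0.1264, 0.2) t [-25.2 151.8  57.4] a [-1.000e-03 -1.000e-04  6.686e-01] rows 3.9 5.4
garlic_centre 0.73 ell [0.6105 0.158 ] [0.0538 0.0562] major az 75.0 tri 
tomato_centre 0.95 ell [0.6805 0.1709] [0.0693 0.0755] major az 53.0 tri (0.54, array([0.665 , 0.1502, 0.1403]), np.float64(0.0012))
lemon_centre 0.98 ell [ 0.4287 -0.1246] [0.0524 0.0665] major az 143.0 tri (0.69, array([ 0.43  , -0.1251,  0.028 ]), np.float64(0.0031))
```

View pics/s4.png

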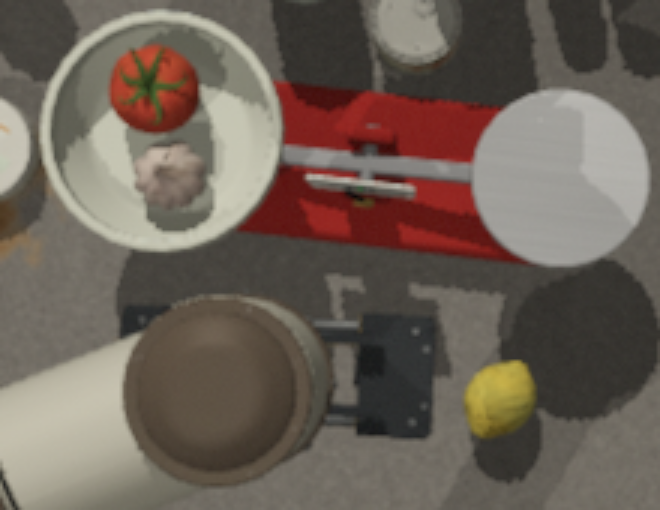

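Garlic and tomato are both in the bowl, and the lemon hasn't moved. Picking the lemon now.

Request:
servo_tool:
  deltas:
    - {"tx":-5,"ty":30,"tz":0,"ax":0,"ay":0,"az":0.12,"claw":87}
    - {"tx":-10,"ty":65,"tz":0,"ax":0,"ay":0,"az":0.24,"claw":87}
    - {"tx":-18,"ty":100,"tz":5,"ax":0,"ay":0,"az":0.36,"claw":87}
    - {"tx":-25,"ty":135,"tz":20,"ax":0,"ay":0,"az":0.48,"claw":87}
    - {"tx":-25,"ty":151,"tz":55,"ax":0,"ay":0,"az":0.6,"claw":87}
    - {"tx":-25,"ty":151,"tz":90,"ax":0,"ay":0,"az":0.66,"claw":87}
    - {"tx":-25,"ty":151,"tz":125,"ax":0,"ay":0,"az":0.66,"claw":87}
    - {"tx":-25,"ty":151,"tz":160,"ax":0,"ay":0,"az":0.66,"claw":87}
    - {"tx":-25,"ty":151,"tz":195,"ax":0,"ay":0,"az":0.66,"claw":87}
    - {"tx":-25,"ty":151,"tz":222,"ax":0,"ay":0,"az":0.66,"claw":87}
    - {"tx":-25,"ty":151,"tz":240,"ax":0,"ay":0,"az":0.66,"claw":87}
    - {"tx":-25,"ty":151,"tz":246,"ax":0,"ay":0,"az":0.66,"claw":87}

```text
time_s: 24.38
tcp_pos: [0.4326, -0.1236, 0.0073]
ee_rot: [[0.783, -0.622, -0.007], [-0.622, -0.783, -0.0], [-0.005, 0.005, -1.0]]
wrist_force: [0.2, 0.4, -0.6]
gripper_width: 0.999
gripper_force: 0.0
```

Request:
servo_tool:
  deltas:
    - {"tx":0,"ty":0,"tz":0,"ax":0,"ay":0,"az":0,"claw":87}
    - {"tx":0,"ty":0,"tz":0,"ax":0,"ay":0,"az":0,"claw":0}
    - {"tx":0,"ty":0,"tz":0,"ax":0,"ay":0,"az":0,"claw":0}
    - {"tx":0,"ty":0,"tz":0,"ax":0,"ay":0,"az":0,"claw":0}
    - {"tx":0,"ty":0,"tz":0,"ax":0,"ay":0,"az":0,"claw":0}
    - {"tx":0,"ty":0,"tz":0,"ax":0,"ay":0,"az":0,"claw":0}
    - {"tx":0,"ty":0,"tz":0,"ax":0,"ay":0,"az":0,"claw":0}
    - {"tx":0,"ty":0,"tz":0,"ax":0,"ay":0,"az":0,"claw":0}
    - {"tx":0,"ty":0,"tz":0,"ax":0,"ay":0,"az":0,"claw":0}
    - {"tx":0,"ty":0,"tz":0,"ax":0,"ay":0,"az":0,"claw":0}

```text
time_s: 25.22
tcp_pos: [0.4345, -0.1237, 0.0112]
ee_rot: [[0.783, -0.622, 0.001], [-0.622, -0.783, -0.0], [0.001, -0.0, -1.0]]
wrist_force: [-0.9, 0.3, 5.8]
gripper_width: 0.626
gripper_force: 30.0
```

Request:
servo_tool:
  deltas:
    - {"tx":0,"ty":0,"tz":-15,"ax":0,"ay":0,"az":0,"claw":0}
    - {"tx":0,"ty":0,"tz":-40,"ax":0,"ay":0,"az":0,"claw":0}
    - {"tx":0,"ty":0,"tz":-70,"ax":0,"ay":0,"az":0,"claw":0}
    - {"tx":0,"ty":0,"tz":-100,"ax":0,"ay":0,"az":0,"claw":0}
    - {"tx":0,"ty":0,"tz":-130,"ax":0,"ay":0,"az":0,"claw":0}
    - {"tx":0,"ty":0,"tz":-160,"ax":0,"ay":0,"az":0,"claw":0}
    - {"tx":0,"ty":0,"tz":-190,"ax":0,"ay":0,"az":0,"claw":0}
    - {"tx":0,"ty":0,"tz":-220,"ax":0,"ay":0,"az":0,"claw":0}
    - {"tx":0,"ty":0,"tz":-235,"ax":0,"ay":0,"az":0,"claw":0}

```text
time_s: 25.97
tcp_pos: [0.4354, -0.1238, 0.2493]
ee_rot: [[0.783, -0.622, 0.006], [-0.622, -0.783, -0.0], [0.005, -0.004, -1.0]]
wrist_force: [0.2, -0.2, -0.9]
gripper_width: 0.627
gripper_force: 30.0
```

```bash
python3 go.py .63,.099,.24,180 .63,.099,.134,180; python3 food.py gt
```

```text
t 25.97 [ 0.4354 -0.1238  0.2493] w 54.5 gf 30.0 F [ 0.2 -0.2 -0.9] j [  5.   4. -20.   0. -66.  47.]
-> (0.63, 0.099, 0.24) t [  13.9 -295.4   10.4] a [-0.0056 -0.0031  0.9   ] rows 7.1 7.2
-> (0.63, 0.099, 0.134) t [  0.   0. 106.] a [0. 0. 0.] rows 2.5 0.0
garlic_centre 0.74 ell [0.609  0.1569] [0.0556 0.0587] major az 63.0 tri 
tomato_centre 0.61 ell [0.6798 0.1713] [0.0719 0.0799] major az 61.0 tri (0.69, array([ 0.7193,  0.1734, -0.0421]), np.float64(0.0615))
```

Request:
servo_tool:
  deltas:
    - {"tx":0,"ty":-10,"tz":0,"ax":0,"ay":0,"az":0.07,"claw":0}
    - {"tx":1,"ty":-30,"tz":0,"ax":0,"ay":0,"az":0.16,"claw":0}
    - {"tx":2,"ty":-58,"tz":0,"ax":0,"ay":0,"az":0.25,"claw":0}
    - {"tx":4,"ty":-88,"tz":0,"ax":0,"ay":0,"az":0.34,"claw":0}
    - {"tx":5,"ty":-118,"tz":0,"ax":0,"ay":0,"az":0.43,"claw":0}
    - {"tx":7,"ty":-148,"tz":0,"ax":0,"ay":0,"az":0.52,"claw":0}
    - {"tx":8,"ty":-178,"tz":0,"ax":0,"ay":0,"az":0.61,"claw":0}
    - {"tx":10,"ty":-208,"tz":0,"ax":0,"ay":0,"az":0.7,"claw":0}
    - {"tx":11,"ty":-238,"tz":0,"ax":0,"ay":0,"az":0.79,"claw":0}
    - {"tx":13,"ty":-265,"tz":0,"ax":0,"ay":0,"az":0.86,"claw":0}
    - {"tx":14,"ty":-285,"tz":0,"ax":0,"ay":0,"az":0.9,"claw":0}
    - {"tx":14,"ty":-295,"tz":0,"ax":0,"ay":0,"az":0.9,"claw":0}

```text
time_s: 27.27
tcp_pos: [0.6294, 0.1004, 0.2423]
ee_rot: [[0.0, -1.0, -0.004], [-1.0, -0.0, -0.001], [0.001, 0.004, -1.0]]
wrist_force: [-0.0, -0.8, -0.3]
gripper_width: 0.623
gripper_force: 30.0
```

```bash
python3 go.py .63,.099,.134,180
```

```text
t 27.27 [0.6294 0.1004 0.2423] w 54.2 gf 30.0 F [-0.  -0.8 -0.3] j [ 24.  23.   4.  -0. -72. -24.]
-> (0.63, 0.099, 0.134) t [  1.3  -1.1 108.3] a [ 0.0041 -0.0013  0.0002] rows 2.6 0.0
```

Request:
servo_tool:
  deltas:
    - {"tx":0,"ty":0,"tz":10,"ax":0,"ay":0,"az":0,"claw":0}
    - {"tx":0,"ty":0,"tz":30,"ax":0,"ay":0,"az":0,"claw":0}
    - {"tx":0,"ty":0,"tz":55,"ax":0,"ay":0,"az":0,"claw":0}
    - {"tx":0,"ty":0,"tz":80,"ax":0,"ay":0,"az":0,"claw":0}
    - {"tx":0,"ty":0,"tz":97,"ax":0,"ay":0,"az":0,"claw":0}
    - {"tx":0,"ty":0,"tz":105,"ax":0,"ay":0,"az":0,"claw":0}
    - {"tx":0,"ty":0,"tz":108,"ax":0,"ay":0,"az":0,"claw":0}
    - {"tx":0,"ty":0,"tz":108,"ax":0,"ay":0,"az":0,"claw":65}
    - {"tx":0,"ty":0,"tz":108,"ax":0,"ay":0,"az":0,"claw":65}
    - {"tx":0,"ty":0,"tz":108,"ax":0,"ay":0,"az":0,"claw":65}
    - {"tx":0,"ty":0,"tz":108,"ax":0,"ay":0,"az":0,"claw":65}
    - {"tx":0,"ty":0,"tz":108,"ax":0,"ay":0,"az":0,"claw":65}

```text
time_s: 28.27
tcp_pos: [0.6291, 0.0988, 0.1387]
ee_rot: [[-0.0, -1.0, 0.002], [-1.0, 0.0, 0.001], [-0.001, -0.002, -1.0]]
wrist_force: [0.3, 0.3, 0.2]
gripper_width: 0.742
gripper_force: 0.0
```

Request:
servo_tool:
  deltas:
    - {"tx":0,"ty":0,"tz":-20,"ax":0,"ay":0,"az":0,"claw":65}
    - {"tx":0,"ty":0,"tz":-50,"ax":0,"ay":0,"az":0,"claw":65}
    - {"tx":0,"ty":0,"tz":-85,"ax":0,"ay":0,"az":0,"claw":65}
    - {"tx":0,"ty":0,"tz":-110,"ax":0,"ay":0,"az":0,"claw":65}
    - {"tx":40,"ty":30,"tz":-110,"ax":0,"ay":0,"az":0,"claw":60}
    - {"tx":75,"ty":50,"tz":-110,"ax":0,"ay":0,"az":0,"claw":60}
    - {"tx":115,"ty":70,"tz":-110,"ax":0,"ay":0,"az":0,"claw":60}
    - {"tx":155,"ty":90,"tz":-110,"ax":0,"ay":0,"az":0,"claw":60}
    - {"tx":195,"ty":110,"tz":-110,"ax":0,"ay":0,"az":0,"claw":60}
    - {"tx":230,"ty":120,"tz":-110,"ax":0,"ay":0,"az":0,"claw":60}
    - {"tx":260,"ty":130,"tz":-110,"ax":0,"ay":0,"az":0,"claw":60}

```text
time_s: 29.18
tcp_pos: [0.4976, -0.1621, 0.2486]
ee_rot: [[0.001, -1.0, 0.002], [-1.0, -0.001, -0.0], [0.0, -0.002, -1.0]]
wrist_force: [0.9, -0.3, -0.2]
gripper_width: 0.688
gripper_force: 0.0
```

Request:
servo_tool:
  deltas:
    - {"tx":40,"ty":10,"tz":0,"ax":0,"ay":0,"az":0,"claw":50}
    - {"tx":70,"ty":20,"tz":0,"ax":0,"ay":0,"az":0,"claw":50}
    - {"tx":80,"ty":20,"tz":0,"ax":0,"ay":0,"az":0,"claw":50}
    - {"tx":80,"ty":20,"tz":0,"ax":0,"ay":0,"az":0,"claw":50}
    - {"tx":80,"ty":20,"tz":0,"ax":0,"ay":0,"az":0,"claw":50}

```text
time_s: 29.6
tcp_pos: [0.4788, -0.2409, 0.2478]
ee_rot: [[-0.002, -1.0, 0.001], [-1.0, 0.002, 0.0], [-0.0, -0.001, -1.0]]
wrist_force: [-0.4, -0.5, -0.2]
gripper_width: 0.58
gripper_force: 0.0
```

```bash
python3 go.py; python3 food.py
python3 - <<'E'
from h import *
a=capture("top")[120:290,180:480]; cv2.imwrite("pics/s5.png",cv2.resize(a,None,fx=2.6,fy=2.6))
for l in["weight_200"]: print(rec(l,"top",6,.2),rec(l,"scene",6,.2))
E
```

```text
t 29.6 [ 0.4788 -0.2409  0.2478] w 50.4 gf 0.0 F [-0.4 -0.5 -0.2] j [ -9.  12. -10.  -0. -68.   9.]
garlic_centre 0.65 ell [0.6061 0.1606] [0.0541 0.0582] major az 60.0 tri 
lemon_centre 0.64 ell [0.6422 0.1143] [0.0602 0.0735] major az 85.0 tri (0.67, array([0.6279, 0.0968, 0.1483]), np.float64(0.0))
[(0.6, array([ 0.5523, -0.3692,  0.0424])), (0.59, array([ 0.6017, -0.361 ,  0.0287])), (0.5, array([ 0.6169, -0.153 ,  0.1288]))] [(0.62, array([ 0.4264, -0.3657,  0.0364])), (0.53, array([ 0.5509, -0.3736,  0.0362])), (0.37, array([ 0.4952, -0.369 ,  0.0295]))]
```

View pics/s5.png

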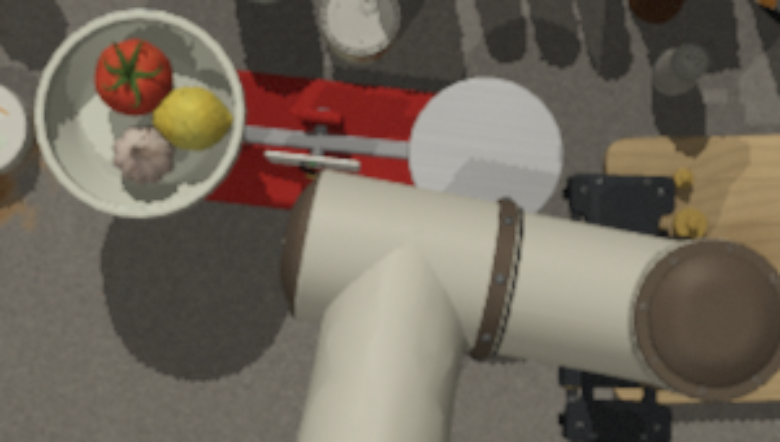

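All three foods are in the bowl. I'm rotating the tool and backing off to measure the weights with a clear view.

Request:
servo_tool:
  deltas:
    - {"tx":-10,"ty":3,"tz":0,"ax":0,"ay":0,"az":0.12,"claw":60}
    - {"tx":-20,"ty":5,"tz":0,"ax":0,"ay":0,"az":0.24,"claw":60}
    - {"tx":-30,"ty":8,"tz":0,"ax":0,"ay":0,"az":0.36,"claw":60}
    - {"tx":-40,"ty":10,"tz":0,"ax":0,"ay":0,"az":0.48,"claw":60}
    - {"tx":-50,"ty":13,"tz":0,"ax":0,"ay":0,"az":0.6,"claw":60}
    - {"tx":-60,"ty":15,"tz":0,"ax":0,"ay":0,"az":0.72,"claw":60}
    - {"tx":-70,"ty":18,"tz":0,"ax":0,"ay":0,"az":0.84,"claw":60}
    - {"tx":-80,"ty":20,"tz":0,"ax":0,"ay":0,"az":0.96,"claw":60}
    - {"tx":-90,"ty":23,"tz":0,"ax":0,"ay":0,"az":1.08,"claw":60}
    - {"tx":-100,"ty":25,"tz":0,"ax":0,"ay":0,"az":1.2,"claw":60}
    - {"tx":-110,"ty":28,"tz":0,"ax":0,"ay":0,"az":1.32,"claw":60}
    - {"tx":-120,"ty":30,"tz":0,"ax":0,"ay":0,"az":1.44,"claw":60}

```text
time_s: 31.1
tcp_pos: [0.4485, -0.1202, 0.2476]
ee_rot: [[-0.992, -0.124, 0.0], [-0.124, 0.992, 0.0], [-0.0, 0.0, -1.0]]
wrist_force: [-0.3, -0.3, -0.3]
gripper_width: 0.691
gripper_force: 0.0
```

Request:
servo_tool:
  deltas:
    - {"tx":0,"ty":0,"tz":0,"ax":0,"ay":0,"az":0.12,"claw":60}
    - {"tx":0,"ty":0,"tz":0,"ax":0,"ay":0,"az":0.13,"claw":60}
    - {"tx":0,"ty":0,"tz":0,"ax":0,"ay":0,"az":0.13,"claw":60}
    - {"tx":0,"ty":0,"tz":0,"ax":0,"ay":0,"az":0.13,"claw":60}

```text
time_s: 31.43
tcp_pos: [0.4488, -0.1208, 0.2476]
ee_rot: [[-1.0, -0.003, 0.0], [-0.003, 1.0, -0.0], [-0.0, -0.0, -1.0]]
wrist_force: [-0.1, 0.5, -0.4]
gripper_width: 0.689
gripper_force: 0.0
```

```bash
cat > w.py <<'E'
from h import *
out={}
for c in("top","scene"):
    capture(c); out[c]=[]
    for r in trace("weight_100",c):
        m=r["mask"].astype(np.uint8)
        if r["confidence"]<.2 or m.sum()<8: continue
        M=cv2.moments(m,True); u,v=M["m10"]/M["m00"],M["m01"]/M["m00"]
        p=at_z(c,u,v,.033); out[c].append((u,v,int(m.sum()),r["confidence"]))
        print(c,round(r["confidence"],2),"px",round(u,1),round(v,1),int(m.sum()),"at z.033",p[:2].round(4))
for a in out["top"]:
    for b in out["scene"]:
        p,e=tri(("top",a[0],a[1]),("scene",b[0],b[1]))
        if e<.006: print("tri",p.round(4),round(e,4))
E
python3 w.py; python3 go.py
```

```text
top 0.75 px 440.2 256.4 219 at z.033 [ 0.428 -0.36 ]
top 0.51 px 445.1 206.5 133 at z.033 [ 0.5533 -0.3703]
top 0.32 px 231.2 149.8 735 at z.033 [0.6806 0.1722]
scene 0.67 px 346.1 273.6 96 at z.033 [ 0.5506 -0.3774]
scene 0.66 px 325.4 276.7 57 at z.033 [ 0.4927 -0.3687]
scene 0.63 px 301.8 281.0 155 at z.033 [ 0.427  -0.3618]
tri [ 0.4279 -0.3602  0.0317] 0.0002
tri [ 0.5538 -0.3716  0.0283] 0.0006
t 31.63 [ 0.4488 -0.1209  0.2475] w 60.0 gf 0.0 F [-0.3 -0.7 -0. ] j [  5.   5. -19.   0. -66. -95.]
```

Request:
servo_tool:
  deltas:
    - {"tx":3,"ty":-35,"tz":0,"ax":0,"ay":0,"az":0,"claw":60}
    - {"tx":6,"ty":-75,"tz":0,"ax":0,"ay":0,"az":0,"claw":60}
    - {"tx":10,"ty":-115,"tz":0,"ax":0,"ay":0,"az":0,"claw":60}
    - {"tx":14,"ty":-155,"tz":10,"ax":0,"ay":0,"az":0,"claw":60}
    - {"tx":18,"ty":-195,"tz":20,"ax":0,"ay":0,"az":0,"claw":60}
    - {"tx":20,"ty":-225,"tz":40,"ax":0,"ay":0,"az":0,"claw":60}
    - {"tx":20,"ty":-239,"tz":75,"ax":0,"ay":0,"az":0,"claw":60}
    - {"tx":20,"ty":-239,"tz":115,"ax":0,"ay":0,"az":0,"claw":60}
    - {"tx":20,"ty":-239,"tz":150,"ax":0,"ay":0,"az":0,"claw":60}
    - {"tx":20,"ty":-239,"tz":180,"ax":0,"ay":0,"az":0,"claw":60}
    - {"tx":20,"ty":-239,"tz":200,"ax":0,"ay":0,"az":0,"claw":60}
    - {"tx":20,"ty":-239,"tz":200,"ax":0,"ay":0,"az":0,"claw":60}

```text
time_s: 32.63
tcp_pos: [0.4255, -0.3584, 0.0427]
ee_rot: [[-1.0, 0.001, -0.009], [0.001, 1.0, 0.005], [0.009, 0.005, -1.0]]
wrist_force: [-1.3, 0.3, 0.3]
gripper_width: 0.69
gripper_force: 0.0
```

Request:
servo_tool:
  deltas:
    - {"tx":0,"ty":0,"tz":10,"ax":0,"ay":0,"az":0,"claw":60}
    - {"tx":0,"ty":0,"tz":18,"ax":0,"ay":0,"az":0,"claw":60}
    - {"tx":0,"ty":0,"tz":21,"ax":0,"ay":0,"az":0,"claw":60}
    - {"tx":0,"ty":0,"tz":21,"ax":0,"ay":0,"az":0,"claw":60}
    - {"tx":0,"ty":0,"tz":21,"ax":0,"ay":0,"az":0,"claw":60}

```text
time_s: 33.05
tcp_pos: [0.4294, -0.36, 0.0274]
ee_rot: [[-1.0, -0.001, 0.001], [-0.001, 1.0, -0.001], [-0.001, -0.001, -1.0]]
wrist_force: [-0.5, -0.2, -0.6]
gripper_width: 0.688
gripper_force: 0.0
```

Request:
servo_tool:
  deltas:
    - {"tx":0,"ty":0,"tz":0,"ax":0,"ay":0,"az":0,"claw":0}
    - {"tx":0,"ty":0,"tz":0,"ax":0,"ay":0,"az":0,"claw":0}
    - {"tx":0,"ty":0,"tz":0,"ax":0,"ay":0,"az":0,"claw":0}
    - {"tx":0,"ty":0,"tz":0,"ax":0,"ay":0,"az":0,"claw":0}
    - {"tx":0,"ty":0,"tz":0,"ax":0,"ay":0,"az":0,"claw":0}
    - {"tx":0,"ty":0,"tz":0,"ax":0,"ay":0,"az":0,"claw":0}
    - {"tx":0,"ty":0,"tz":0,"ax":0,"ay":0,"az":0,"claw":0}

```text
time_s: 33.63
tcp_pos: [0.429, -0.3596, 0.0269]
ee_rot: [[-1.0, -0.0, 0.0], [-0.0, 1.0, 0.0], [-0.0, 0.0, -1.0]]
wrist_force: [-0.1, 1.6, 3.8]
gripper_width: 0.45
gripper_force: 30.0
```

Request:
servo_tool:
  deltas:
    - {"tx":0,"ty":0,"tz":-15,"ax":0,"ay":0,"az":0,"claw":0}
    - {"tx":0,"ty":0,"tz":-40,"ax":0,"ay":0,"az":0,"claw":0}
    - {"tx":0,"ty":0,"tz":-75,"ax":0,"ay":0,"az":0,"claw":0}
    - {"tx":0,"ty":0,"tz":-110,"ax":0,"ay":0,"az":0,"claw":0}
    - {"tx":-10,"ty":14,"tz":-140,"ax":0,"ay":0,"az":0,"claw":0}
    - {"tx":-30,"ty":41,"tz":-153,"ax":0,"ay":0,"az":0,"claw":0}
    - {"tx":-53,"ty":73,"tz":-153,"ax":0,"ay":0,"az":0,"claw":0}
    - {"tx":-77,"ty":105,"tz":-153,"ax":0,"ay":0,"az":0,"claw":0}
    - {"tx":-100,"ty":137,"tz":-153,"ax":0,"ay":0,"az":0,"claw":0}
    - {"tx":-123,"ty":168,"tz":-153,"ax":0,"ay":0,"az":0,"claw":0}
    - {"tx":-138,"ty":188,"tz":-153,"ax":0,"ay":0,"az":0,"claw":0}
    - {"tx":-143,"ty":196,"tz":-153,"ax":0,"ay":0,"az":0,"claw":0}

```text
time_s: 34.63
tcp_pos: [0.5736, -0.1607, 0.1784]
ee_rot: [[-1.0, -0.004, -0.0], [-0.004, 1.0, 0.001], [0.0, 0.001, -1.0]]
wrist_force: [-0.2, -0.2, -2.1]
gripper_width: 0.452
gripper_force: 30.0
```

Request:
servo_tool:
  deltas:
    - {"tx":0,"ty":0,"tz":10,"ax":0,"ay":0,"az":0,"claw":0}
    - {"tx":0,"ty":0,"tz":25,"ax":0,"ay":0,"az":0,"claw":0}
    - {"tx":0,"ty":0,"tz":38,"ax":0,"ay":0,"az":0,"claw":0}
    - {"tx":0,"ty":0,"tz":46,"ax":0,"ay":0,"az":0,"claw":0}
    - {"tx":0,"ty":0,"tz":51,"ax":0,"ay":0,"az":0,"claw":0}
    - {"tx":0,"ty":0,"tz":51,"ax":0,"ay":0,"az":0,"claw":0}
    - {"tx":0,"ty":0,"tz":51,"ax":0,"ay":0,"az":0,"claw":0}

```text
time_s: 35.22
tcp_pos: [0.5716, -0.1644, 0.1286]
ee_rot: [[-1.0, 0.0, 0.0], [0.0, 1.0, -0.0], [-0.0, -0.0, -1.0]]
wrist_force: [0.6, 0.1, -2.5]
gripper_width: 0.449
gripper_force: 30.0
```

```bash
python3 go.py
```

```text
t 35.22 [ 0.5716 -0.1644  0.1286] w 39.1 gf 30.0 F [ 0.6  0.1 -2.5] j [ -0.  24. -11.   0. -55. -90.]
```

Request:
servo_tool:
  deltas:
    - {"tx":0,"ty":0,"tz":3,"ax":0,"ay":0,"az":0,"claw":0}
    - {"tx":0,"ty":0,"tz":3,"ax":0,"ay":0,"az":0,"claw":44}
    - {"tx":0,"ty":0,"tz":3,"ax":0,"ay":0,"az":0,"claw":52}
    - {"tx":0,"ty":0,"tz":3,"ax":0,"ay":0,"az":0,"claw":56}
    - {"tx":0,"ty":0,"tz":3,"ax":0,"ay":0,"az":0,"claw":56}
    - {"tx":0,"ty":0,"tz":-15,"ax":0,"ay":0,"az":0,"claw":56}
    - {"tx":0,"ty":0,"tz":-40,"ax":0,"ay":0,"az":0,"claw":56}
    - {"tx":0,"ty":0,"tz":-80,"ax":0,"ay":0,"az":0,"claw":56}
    - {"tx":30,"ty":0,"tz":-110,"ax":0,"ay":0,"az":0,"claw":56}
    - {"tx":70,"ty":0,"tz":-110,"ax":0,"ay":0,"az":0,"claw":56}
    - {"tx":110,"ty":0,"tz":-110,"ax":0,"ay":0,"az":0,"claw":56}
    - {"tx":150,"ty":0,"tz":-110,"ax":0,"ay":0,"az":0,"claw":56}

```text
time_s: 36.22
tcp_pos: [0.4204, -0.1636, 0.2392]
ee_rot: [[-1.0, -0.001, 0.002], [-0.001, 1.0, 0.0], [-0.002, 0.0, -1.0]]
wrist_force: [-0.4, -0.7, 1.2]
gripper_width: 0.646
gripper_force: 0.0
```

Request:
servo_tool:
  deltas:
    - {"tx":10,"ty":20,"tz":0,"ax":0,"ay":0,"az":0,"claw":50}
    - {"tx":20,"ty":40,"tz":0,"ax":0,"ay":0,"az":0,"claw":50}
    - {"tx":20,"ty":60,"tz":0,"ax":0,"ay":0,"az":0,"claw":50}
    - {"tx":20,"ty":60,"tz":0,"ax":0,"ay":0,"az":0,"claw":50}
    - {"tx":20,"ty":60,"tz":0,"ax":0,"ay":0,"az":0,"claw":50}
    - {"tx":20,"ty":60,"tz":0,"ax":0,"ay":0,"az":0,"claw":50}
    - {"tx":20,"ty":60,"tz":0,"ax":0,"ay":0,"az":0,"claw":50}
    - {"tx":20,"ty":60,"tz":0,"ax":0,"ay":0,"az":0,"claw":50}
    - {"tx":20,"ty":60,"tz":0,"ax":0,"ay":0,"az":0,"claw":50}
    - {"tx":20,"ty":60,"tz":0,"ax":0,"ay":0,"az":0,"claw":50}
    - {"tx":20,"ty":60,"tz":0,"ax":0,"ay":0,"az":0,"claw":50}
    - {"tx":20,"ty":60,"tz":0,"ax":0,"ay":0,"az":0,"claw":50}

```text
time_s: 37.22
tcp_pos: [0.4018, -0.1039, 0.2384]
ee_rot: [[-1.0, -0.0, -0.0], [-0.0, 1.0, -0.0], [0.0, -0.0, -1.0]]
wrist_force: [0.3, -0.5, -0.4]
gripper_width: 0.577
gripper_force: 0.0
```

```bash
cat > tilt.py <<'E'
from h import *
import sys
def height(g,cx,cy,r,z0,zs,cam="scene"):
    # best z of a bright horizontal disc's edge: mean (inside-outside) brightness round the projected circle
    best=[]; t=np.radians(np.arange(0,360,3))
    for z in zs:
        v=[]
        for k in(-1,1):
            P=np.array([proj(cam,(cx+(r+k*.006)*np.cos(a),cy+(r+k*.006)*np.sin(a),z+z0)) for a in t],np.float32)
            v.append(cv2.remap(g,P[:,:1],P[:,1:],cv2.INTER_LINEAR)[:,0])
        best.append(np.median(v[0]-v[1])+np.mean(v[0]-v[1]))
    best=cv2.GaussianBlur(np.array(best,np.float32)[:,None],(1,5),0)[:,0]; i=int(np.argmax(best)); return zs[i],best[i]
zs=np.arange(.07,.131,.001)
if __name__=="__main__":
    fs=sys.argv[1:]
    for n in fs or["now"]:
        g=cv2.imread(n) if n!="now" else capture("scene")
        if n=="now": cv2.imwrite("pics/scene_now.png",g)
        g=cv2.GaussianBlur(g.min(2).astype(np.float32),(0,0),.7)
        print(n,"pan z",height(g,.607,-.164,.07,0,zs),"bowl face z",height(g,.632,.143,.091,.07,zs))
E
python3 tilt.py pics/scene1.png now; python3 go.py
python3 - <<'E'
import cv2
a=cv2.imread("pics/scene_now.png")[140:320,200:440]; cv2.imwrite("pics/s6.png",cv2.resize(a,None,fx=3,fy=3,interpolation=cv2.INTER_CUBIC))
E
```

```text
t 37.22 [ 0.4018 -0.1039  0.2384] w 50.2 gf 0.0 F [ 0.3 -0.5 -0.4] j [  8.   0. -25.   0. -65. -98.]Traceback (most recent call last):
  File "tilt.py", line 20, in <module>
    print(n,"pan z",height(g,.607,-.164,.07,0,zs),"bowl face z",height(g,.632,.143,.091,.07,zs))
                    ~~~~~~^^^^^^^^^^^^^^^^^^^^^^^
  File "tilt.py", line 9, in height
    P=np.array([proj(cam,(cx+(r+k*.006)*np.cos(a),cy+(r+k*.006)*np.sin(a),z+z0)) for a in t],np.float32)
                ~~~~^^^^^^^^^^^^^^^^^^^^^^^^^^^^^^^^^^^^^^^^^^^^^^^^^^^^^^^^^^^^
  File "h.py", line 9, in proj
    c=calibration(cam); M=np.linalg.inv(np.array(c["cam_to_world"])); q=M[:3,:3]@np.array(p)+M[:3,3]
ValueError: time passes only in moves, steps and waits
[ WARN:0@0.006] global loadsave.cpp:275 findDecoder imread_('pics/scene_now.png'): can't open/read file: check file path/integrity
Traceback (most recent call last):
TypeError: 'NoneType' object is not subscriptable
```

```bash
sed -i 's/^import numpy as np, cv2/import numpy as np, cv2, functools\ncalibration=functools.lru_cache(None)(calibration)/' h.py
python3 tilt.py pics/scene1.png now
python3 - <<'E'
import cv2
a=cv2.imread("pics/scene_now.png")[140:320,200:440]; cv2.imwrite("pics/s6.png",cv2.resize(a,None,fx=3,fy=3,interpolation=cv2.INTER_CUBIC))
E
```

```text
pics/scene1.png pan z (np.float64(0.07800000000000001), np.float32(261.2091)) bowl face z (np.float64(0.08200000000000002), np.float32(23.628239))
now pan z (np.float64(0.11600000000000005), np.float32(162.67819)) bowl face z (np.float64(0.08300000000000002), np.float32(50.85695))
```

View pics/s6.png

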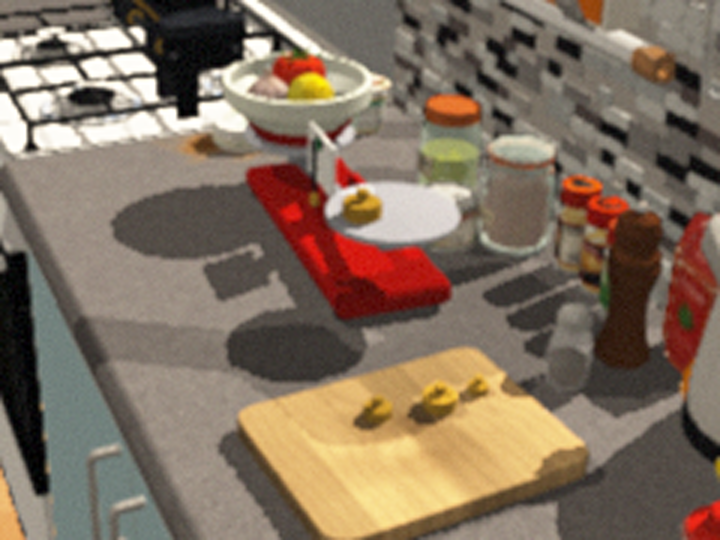

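The 200 g weight is on the pan and the bowl side is still down by roughly 55 g. I'm fetching the 50 g weight and will re-measure once the beam has settled.

Request:
servo_tool:
  deltas:
    - {"tx":-13,"ty":-37,"tz":0,"ax":0,"ay":0,"az":0,"claw":50}
    - {"tx":-26,"ty":-75,"tz":0,"ax":0,"ay":0,"az":0,"claw":50}
    - {"tx":-40,"ty":-113,"tz":0,"ax":0,"ay":0,"az":0,"claw":50}
    - {"tx":-53,"ty":-150,"tz":0,"ax":0,"ay":0,"az":0,"claw":50}
    - {"tx":-66,"ty":-188,"tz":0,"ax":0,"ay":0,"az":0,"claw":50}
    - {"tx":-80,"ty":-226,"tz":0,"ax":0,"ay":0,"az":0,"claw":50}
    - {"tx":-92,"ty":-259,"tz":20,"ax":0,"ay":0,"az":0,"claw":46}
    - {"tx":-92,"ty":-259,"tz":60,"ax":0,"ay":0,"az":0,"claw":46}
    - {"tx":-92,"ty":-259,"tz":100,"ax":0,"ay":0,"az":0,"claw":46}
    - {"tx":-92,"ty":-259,"tz":140,"ax":0,"ay":0,"az":0,"claw":46}
    - {"tx":-92,"ty":-259,"tz":175,"ax":0,"ay":0,"az":0,"claw":46}
    - {"tx":-92,"ty":-259,"tz":185,"ax":0,"ay":0,"az":0,"claw":46}

```text
time_s: 38.27
tcp_pos: [0.4899, -0.3609, 0.0472]
ee_rot: [[-1.0, 0.001, -0.01], [0.001, 1.0, 0.006], [0.01, 0.006, -1.0]]
wrist_force: [-1.2, -0.7, -0.2]
gripper_width: 0.527
gripper_force: 0.0
```

Request:
servo_tool:
  deltas:
    - {"tx":0,"ty":0,"tz":8,"ax":0,"ay":0,"az":0,"claw":46}
    - {"tx":0,"ty":0,"tz":18,"ax":0,"ay":0,"az":0,"claw":46}
    - {"tx":0,"ty":0,"tz":25,"ax":0,"ay":0,"az":0,"claw":46}
    - {"tx":0,"ty":0,"tz":28,"ax":0,"ay":0,"az":0,"claw":46}
    - {"tx":0,"ty":0,"tz":28,"ax":0,"ay":0,"az":0,"claw":46}
    - {"tx":0,"ty":0,"tz":28,"ax":0,"ay":0,"az":0,"claw":46}

```text
time_s: 38.77
tcp_pos: [0.4946, -0.363, 0.0267]
ee_rot: [[-1.0, -0.001, 0.002], [-0.001, 1.0, -0.001], [-0.002, -0.001, -1.0]]
wrist_force: [0.3, -0.1, 0.4]
gripper_width: 0.53
gripper_force: 0.0
```

```bash
python3 go.py; python3 tilt.py
```

```text
t 38.77 [ 0.4946 -0.363   0.0267] w 46.1 gf 0.0 F [ 0.3 -0.1  0.4] j [-21.  32. -14.   0. -43. -69.]
now pan z (np.float64(0.11100000000000004), np.float32(77.899734)) bowl face z (np.float64(0.08300000000000002), np.float32(16.385363))
```

Request:
servo_tool:
  deltas:
    - {"tx":0,"ty":0,"tz":1,"ax":0,"ay":0,"az":0,"claw":0}
    - {"tx":0,"ty":0,"tz":1,"ax":0,"ay":0,"az":0,"claw":0}
    - {"tx":0,"ty":0,"tz":1,"ax":0,"ay":0,"az":0,"claw":0}
    - {"tx":0,"ty":0,"tz":1,"ax":0,"ay":0,"az":0,"claw":0}
    - {"tx":0,"ty":0,"tz":1,"ax":0,"ay":0,"az":0,"claw":0}
    - {"tx":0,"ty":0,"tz":1,"ax":0,"ay":0,"az":0,"claw":0}
    - {"tx":0,"ty":0,"tz":1,"ax":0,"ay":0,"az":0,"claw":0}

```text
time_s: 39.4
tcp_pos: [0.4939, -0.3627, 0.0248]
ee_rot: [[-1.0, -0.001, 0.0], [-0.001, 1.0, -0.0], [-0.0, -0.0, -1.0]]
wrist_force: [0.7, 1.4, 2.0]
gripper_width: 0.285
gripper_force: 30.0
```

Request:
servo_tool:
  deltas:
    - {"tx":0,"ty":0,"tz":-15,"ax":0,"ay":0,"az":0,"claw":0}
    - {"tx":0,"ty":0,"tz":-40,"ax":0,"ay":0,"az":0,"claw":0}
    - {"tx":0,"ty":0,"tz":-75,"ax":0,"ay":0,"az":0,"claw":0}
    - {"tx":0,"ty":0,"tz":-110,"ax":0,"ay":0,"az":0,"claw":0}
    - {"tx":0,"ty":0,"tz":-145,"ax":0,"ay":0,"az":0,"claw":0}
    - {"tx":0,"ty":0,"tz":-160,"ax":0,"ay":0,"az":0,"claw":0}
    - {"tx":0,"ty":0,"tz":-160,"ax":0,"ay":0,"az":0,"claw":0}

```text
time_s: 39.98
tcp_pos: [0.4961, -0.3641, 0.1898]
ee_rot: [[-1.0, -0.001, 0.009], [-0.001, 1.0, -0.005], [-0.009, -0.005, -1.0]]
wrist_force: [0.3, -0.2, 0.2]
gripper_width: 0.287
gripper_force: 30.0
```

```bash
python3 go.py .645,-.168,.185,90; python3 tilt.py
```

```text
t 39.98 [ 0.4961 -0.3641  0.1898] w 25.0 gf 30.0 F [ 0.3 -0.2  0.2] j [-21.  22.  -4.   0. -63. -69.]
-> (0.645, -0.168, 0.185) t [-149.1  195.9    5.2] a [-0.0048  0.0087  0.001 ] rows 5.9 0.1
now pan z (np.float64(0.11600000000000005), np.float32(96.38246)) bowl face z (np.float64(0.08400000000000002), np.float32(19.197344))
```

The settled reading is about 53 g surplus, so I'm adding the 50 g weight.

Request:
servo_tool:
  deltas:
    - {"tx":-6,"ty":9,"tz":0,"ax":0,"ay":0,"az":0,"claw":0}
    - {"tx":-20,"ty":30,"tz":0,"ax":0,"ay":0,"az":0,"claw":0}
    - {"tx":-40,"ty":60,"tz":0,"ax":0,"ay":0,"az":0,"claw":0}
    - {"tx":-61,"ty":91,"tz":0,"ax":0,"ay":0,"az":0,"claw":0}
    - {"tx":-82,"ty":122,"tz":0,"ax":0,"ay":0,"az":0,"claw":0}
    - {"tx":-103,"ty":153,"tz":0,"ax":0,"ay":0,"az":0,"claw":0}
    - {"tx":-121,"ty":180,"tz":0,"ax":0,"ay":0,"az":0,"claw":0}
    - {"tx":-131,"ty":195,"tz":0,"ax":0,"ay":0,"az":0,"claw":0}
    - {"tx":-131,"ty":195,"tz":15,"ax":0,"ay":0,"az":0,"claw":0}
    - {"tx":-131,"ty":195,"tz":35,"ax":0,"ay":0,"az":0,"claw":0}
    - {"tx":-131,"ty":195,"tz":50,"ax":0,"ay":0,"az":0,"claw":0}
    - {"tx":-131,"ty":195,"tz":57,"ax":0,"ay":0,"az":0,"claw":0}

```text
time_s: 41.03
tcp_pos: [0.6224, -0.1668, 0.123]
ee_rot: [[-1.0, -0.0, -0.008], [-0.0, 1.0, 0.001], [0.008, 0.001, -1.0]]
wrist_force: [-0.5, 0.2, -0.8]
gripper_width: 0.282
gripper_force: 30.0
```

Request:
servo_tool:
  deltas:
    - {"tx":0,"ty":0,"tz":3,"ax":0,"ay":0,"az":0,"claw":0}
    - {"tx":0,"ty":0,"tz":6,"ax":0,"ay":0,"az":0,"claw":0}
    - {"tx":0,"ty":0,"tz":7,"ax":0,"ay":0,"az":0,"claw":0}
    - {"tx":0,"ty":0,"tz":7,"ax":0,"ay":0,"az":0,"claw":0}

```text
time_s: 41.37
tcp_pos: [0.6251, -0.1678, 0.121]
ee_rot: [[-1.0, -0.0, 0.001], [-0.0, 1.0, -0.0], [-0.001, -0.0, -1.0]]
wrist_force: [-0.9, 0.1, -0.6]
gripper_width: 0.284
gripper_force: 30.0
```

```bash
python3 go.py
```

```text
t 41.37 [ 0.6251 -0.1678  0.121 ] w 24.7 gf 30.0 F [-0.9  0.1 -0.6] j [ -1.  29.  -4.   0. -57. -89.]
```

Releasing, then backing off and waiting for the beam to settle.

Request:
servo_tool:
  deltas:
    - {"tx":0,"ty":0,"tz":2,"ax":0,"ay":0,"az":0,"claw":0}
    - {"tx":0,"ty":0,"tz":2,"ax":0,"ay":0,"az":0,"claw":30}
    - {"tx":0,"ty":0,"tz":2,"ax":0,"ay":0,"az":0,"claw":38}
    - {"tx":0,"ty":0,"tz":2,"ax":0,"ay":0,"az":0,"claw":44}
    - {"tx":0,"ty":0,"tz":2,"ax":0,"ay":0,"az":0,"claw":44}
    - {"tx":0,"ty":0,"tz":-15,"ax":0,"ay":0,"az":0,"claw":44}
    - {"tx":0,"ty":0,"tz":-40,"ax":0,"ay":0,"az":0,"claw":44}
    - {"tx":0,"ty":0,"tz":-80,"ax":0,"ay":0,"az":0,"claw":44}
    - {"tx":30,"ty":0,"tz":-110,"ax":0,"ay":0,"az":0,"claw":44}
    - {"tx":70,"ty":0,"tz":-115,"ax":0,"ay":0,"az":0,"claw":44}
    - {"tx":110,"ty":0,"tz":-115,"ax":0,"ay":0,"az":0,"claw":44}
    - {"tx":150,"ty":0,"tz":-115,"ax":0,"ay":0,"az":0,"claw":44}

```text
time_s: 42.37
tcp_pos: [0.4734, -0.1676, 0.2363]
ee_rot: [[-1.0, -0.0, 0.002], [-0.0, 1.0, 0.0], [-0.002, 0.0, -1.0]]
wrist_force: [-1.3, -0.1, 1.3]
gripper_width: 0.508
gripper_force: 0.0
```

Request:
servo_tool:
  deltas:
    - {"tx":40,"ty":0,"tz":0,"ax":0,"ay":0,"az":0,"claw":44}
    - {"tx":75,"ty":20,"tz":0,"ax":0,"ay":0,"az":0,"claw":44}
    - {"tx":75,"ty":50,"tz":0,"ax":0,"ay":0,"az":0,"claw":44}
    - {"tx":75,"ty":70,"tz":0,"ax":0,"ay":0,"az":0,"claw":44}
    - {"tx":75,"ty":70,"tz":0,"ax":0,"ay":0,"az":0,"claw":44}
    - {"tx":75,"ty":70,"tz":0,"ax":0,"ay":0,"az":0,"claw":44}
    - {"tx":75,"ty":70,"tz":0,"ax":0,"ay":0,"az":0,"claw":44}
    - {"tx":75,"ty":70,"tz":0,"ax":0,"ay":0,"az":0,"claw":44}
    - {"tx":75,"ty":70,"tz":0,"ax":0,"ay":0,"az":0,"claw":44}
    - {"tx":75,"ty":70,"tz":0,"ax":0,"ay":0,"az":0,"claw":44}
    - {"tx":75,"ty":70,"tz":0,"ax":0,"ay":0,"az":0,"claw":44}
    - {"tx":75,"ty":70,"tz":0,"ax":0,"ay":0,"az":0,"claw":44}

```text
time_s: 43.37
tcp_pos: [0.3998, -0.098, 0.2354]
ee_rot: [[-1.0, 0.0, -0.0], [0.0, 1.0, -0.0], [0.0, -0.0, -1.0]]
wrist_force: [-1.2, 0.2, -0.2]
gripper_width: 0.509
gripper_force: 0.0
```

Request:
servo_tool:
  deltas:
    - {"tx":0,"ty":0,"tz":0,"ax":0,"ay":0,"az":0,"claw":44}
    - {"tx":0,"ty":0,"tz":0,"ax":0,"ay":0,"az":0,"claw":44}
    - {"tx":0,"ty":0,"tz":0,"ax":0,"ay":0,"az":0,"claw":44}
    - {"tx":0,"ty":0,"tz":0,"ax":0,"ay":0,"az":0,"claw":44}
    - {"tx":0,"ty":0,"tz":0,"ax":0,"ay":0,"az":0,"claw":44}
    - {"tx":0,"ty":0,"tz":0,"ax":0,"ay":0,"az":0,"claw":44}
    - {"tx":0,"ty":0,"tz":0,"ax":0,"ay":0,"az":0,"claw":44}
    - {"tx":0,"ty":0,"tz":0,"ax":0,"ay":0,"az":0,"claw":44}
    - {"tx":0,"ty":0,"tz":0,"ax":0,"ay":0,"az":0,"claw":44}
    - {"tx":0,"ty":0,"tz":0,"ax":0,"ay":0,"az":0,"claw":44}
    - {"tx":0,"ty":0,"tz":0,"ax":0,"ay":0,"az":0,"claw":44}
    - {"tx":0,"ty":0,"tz":0,"ax":0,"ay":0,"az":0,"claw":44}

```text
time_s: 44.37
tcp_pos: [0.3998, -0.0978, 0.2355]
ee_rot: [[-1.0, -0.0, -0.0], [-0.0, 1.0, -0.0], [0.0, -0.0, -1.0]]
wrist_force: [-0.5, -0.9, 0.1]
gripper_width: 0.507
gripper_force: 0.0
```

```bash
python3 go.py; python3 tilt.py; python3 w.py | grep tri
python3 - <<'E'
import cv2,sys
sys.path.insert(0,'.')
from h import *
a=cv2.imread("pics/scene_now.png")[140:320,200:440]; b=capture("top")[120:220,180:400]
cv2.imwrite("pics/s7.png",np.vstack([cv2.resize(a,(520,390)),cv2.resize(b,(520,205))[:205]])[:600])
E
```

```text
t 44.37 [ 0.3998 -0.0978  0.2355] w 44.1 gf 0.0 F [-0.5 -0.9  0.1] j [  9.  -0. -26.   0. -64. -99.]
now pan z (np.float64(0.09900000000000003), np.float32(178.12436)) bowl face z (np.float64(0.09800000000000003), np.float32(55.33162))
tri [ 0.6279 -0.1705  0.1073] 0.0014
tri [ 0.5725 -0.1673  0.109 ] 0.0004
```

View pics/s7.png

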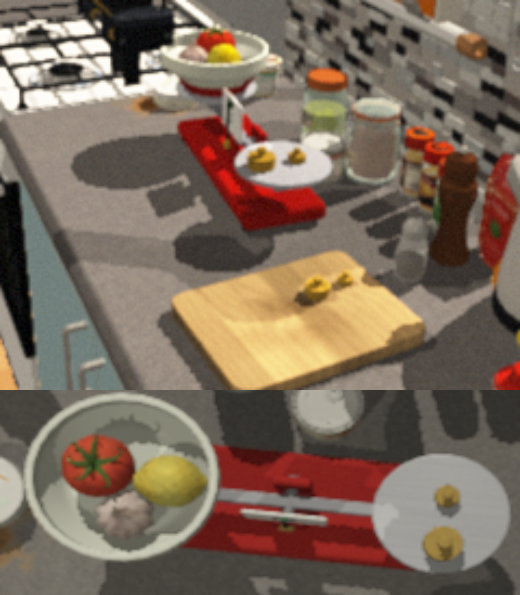

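The beam is level: pan face about 0.100 m, bowl face about 0.098 m, well inside the 5 mm tolerance. All food is in the bowl, 200 g and 50 g stand on the pan, and the 100 g and 25 g weights are still on the board.

```bash
python3 -c "
from station import *
print(finish_job())"
```

```text
the job is handed in; nothing more can be done
None
```

The job is handed in: the bowl sits home in its cradle holding the garlic, tomato and lemon, and the 200 g and 50 g weights balance it level, so the food weighs about 250 g; the 100 g and 25 g weights stayed on the board, and the arm went near neither the salt shaker nor the tomato tin.

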